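# Load and clamp the lens turret

### The job

Load the lens turret with every lens blank that lies on the tray: turn the free-running wheel until one of its rim notches faces the index bolt and slide the bolt fully home to hold it, then build each blank's stack flat in a cell of its own, in the order spacer, lens blank, retaining ring (flange up), with the thin spacer under the thick domed blank and a thick spacer under a thin flat blank, so that all stacks come to the same height. With the bolt still home turn the clamp star clockwise by its wing to its stop, so that its arms lie over the retaining rings, and then draw the bolt right back so the wheel runs free again. Spare spacers and rings stay on the tray, and the blower, loupe and tweezers are left where they are.

Things in the scene. Friction and masses are not known exactly. Their poses are not given: they have to be found in the camera images.
- hub (a point): The wheel's axis at deck height. The lens turret is a free-running aluminium wheel, 196 mm across, level, on a grey stand; its deck (upper face) is 48 mm above the bench. Three lens cells and three rim notches alternate round it every 60 degrees. The frame turns with the wheel, z up. Almost no bearing friction: the wheel turns with whatever touches it.
- cell_1 (a point): Lens cell 1: centre of its seat, on the deck, 65 mm from the axis (frame: the wheel's). Four steel pillars, 8 mm thick, round-topped, 26 mm high, enclose a 48 mm circle. The way for fingers between them is 37 mm wide on the two sides along the wheel's circumference: put parts in with the fingers closing tangentially (radially it is 24 mm, and the wing is near). Deck flat there.
- cell_2 (a point): Lens cell 2: centre of its seat, on the deck, 65 mm from the axis (frame: the wheel's). Four steel pillars, 8 mm thick, round-topped, 26 mm high, enclose a 48 mm circle. The way for fingers between them is 37 mm wide on the two sides along the wheel's circumference: put parts in with the fingers closing tangentially (radially it is 24 mm, and the wing is near). Deck flat there.
- cell_3 (a point): Lens cell 3: centre of its seat, on the deck, 65 mm from the axis (frame: the wheel's). Four steel pillars, 8 mm thick, round-topped, 26 mm high, enclose a 48 mm circle. The way for fingers between them is 37 mm wide on the two sides along the wheel's circumference: put parts in with the fingers closing tangentially (radially it is 24 mm, and the wing is near). Deck flat there.
- notch_1 (a point): Notch 1 in the wheel's rim, half-way between two cells: a radial slot 12 mm wide, open outwards, with rounded lips; this point in its middle, 88 mm from the axis (frame: the wheel's). The bolt's tapered nose (4 mm at the tip, 11 mm behind) finds its way in if the notch faces it within about 3 degrees.
- notch_2 (a point): Notch 2 in the wheel's rim, half-way between two cells: a radial slot 12 mm wide, open outwards, with rounded lips; this point in its middle, 88 mm from the axis (frame: the wheel's). The bolt's tapered nose (4 mm at the tip, 11 mm behind) finds its way in if the notch faces it within about 3 degrees.
- notch_3 (a point): Notch 3 in the wheel's rim, half-way between two cells: a radial slot 12 mm wide, open outwards, with rounded lips; this point in its middle, 88 mm from the axis (frame: the wheel's). The bolt's tapered nose (4 mm at the tip, 11 mm behind) finds its way in if the notch faces it within about 3 degrees.
- turret (a joint): Angle of the wheel on its stand, rad, counter-clockwise from above positive; it turns freely. When a notch faces the bolt it reads 0.524 plus or minus a multiple of 2.094.
- bolt_grip (a point): Centre of the index bolt's upright black grip, a pin 16 mm thick and 26 mm high, 69 mm above the bench at its middle, beside the wheel on an aluminium guide block (top 47.5 mm above the bench; bolt's bar 50 mm). The bolt slides level, straight towards the wheel's axis, along -y of this frame; z up. It stays where it is left and takes about 2 to 3 N to slide.
- bolt (a joint): How far the index bolt is slid in towards the wheel, m: 0 drawn right back, 0.025 home. It enters a notch from about 0.008 on; off a notch the rim stops it at about 0.008. Home, it holds the wheel fast.
- wing (a point): Centre of the clamp star's black wing grip, on the wheel's axis: a bar 42 mm long along x of this frame, 12 mm thick along y, 16 mm high, its middle 97 mm above the bench; z up. The star has three flat arms 54 mm long, 15 mm wide, 82 to 87 mm above the bench. Open, they stand over the notches; turned 60 degrees clockwise on the wheel they stand over the cells, 2 mm above a right stack's ring.
- star (a joint): Angle of the clamp star relative to the wheel, rad: 0 open, 1.047 closed, end stops at both; clockwise from above positive. It is stiff (0.15 N m) and stays where it is left: turning the wing while the wheel is free turns the whole wheel with it; only with the bolt home does the star turn on the wheel.
- tray: Steel sample tray, 206 x 316 mm over its rim, 23 mm high, fixed; origin at the centre of its underside, short side along x, long side along y; inner floor 2.2 mm above the bench, walls' inner faces at 93 mm (x) and 148 mm (y). The parts lie flat in three rows of three places, 58 mm apart in x, 88 mm in y: fingers that close along the tray's y have at least 26 mm of room on either side.
- spacer_thin_mid (a point): Thin spacer: plain aluminium ring, 46 mm outside, 36 mm inside, 6 mm high; this point is its centre half-way up. z is its axis, up.
- spacer_thick_1_mid (a point): Thick spacer: plain aluminium ring, 46 mm outside, 36 mm inside, 12 mm high; this point is its centre half-way up. The two thick spacers are alike. z is its axis, up.
- spacer_thick_2_mid (a point): Thick spacer: plain aluminium ring, 46 mm outside, 36 mm inside, 12 mm high; this point is its centre half-way up. The two thick spacers are alike. z is its axis, up.
- lens_domed_mid (a point): Domed lens blank: clear glass disc 46 mm across, its cylindrical edge 14 mm high, with a low dome 30 mm across rising 4 mm more on its upper face; this point is on its axis half-way up the edge (7 mm above its flat underside). z is its axis, up (dome side). May be absent.
- lens_flat_1_mid (a point): Flat lens blank: clear plane glass disc 46 mm across, 8 mm thick; this point is its centre. The two flat blanks are alike. z is its axis, up. May be absent.
- lens_flat_2_mid (a point): Flat lens blank: clear plane glass disc 46 mm across, 8 mm thick; this point is its centre. The two flat blanks are alike. z is its axis, up. May be absent.
- ring_1_mid (a point): Retaining ring: dark steel, 12 mm high: a plain lower part 46 mm across, 7 mm high, and on it a knurled flange 54 mm across, 5 mm high; bore 34 mm. This point is on its axis, 6 mm above its underside. The two are alike. z is its axis, up. In a cell the lower part goes between the pillars and rests on the lens; the flange stays 1 mm above the pillars.
- ring_2_mid (a point): Retaining ring: dark steel, 12 mm high: a plain lower part 46 mm across, 7 mm high, and on it a knurled flange 54 mm across, 5 mm high; bore 34 mm. This point is on its axis, 6 mm above its underside. The two are alike. z is its axis, up. In a cell the lower part goes between the pillars and rests on the lens; the flange stays 1 mm above the pillars.
- blower: Bystander: red rubber dust blower, 47 x 108 x 47 mm, lying behind the tray; origin under its middle.
- loupe: Bystander: black eye loupe, 35 mm across, 40 mm high, standing behind the work; origin under its middle.
- tweezers: Bystander: steel tweezers, 27 x 126 x 8 mm, lying behind the turret; origin under their middle.
Things that resemble listed ones, but are neither listed nor needed, are in the scene too. Leave any green or red look-alike of the part that bears spacer_thick_2_mid alone.

How it is judged:
By the outcome, as a careful person would: the job done as asked, in the order asked, and still so for the second after the job is handed in, with the robot touching nothing.
Of lens_domed, lens_flat_1, lens_flat_2 only 1 to 2 are there at a start; the rules pass over those that are not, and their reading is None.
At some moment in a run one of lens_domed, lens_flat_1, lens_flat_2, ring_1, ring_2, spacer_thin, spacer_thick_1, spacer_thick_2 may be knocked a few centimetres aside while the robot is not near it.
Once in a run the grip may slacken for a moment while it holds something.
It also fails if it takes over 210 s, if anything falls off the work surface, if the arm or the gripper's body presses on something with over 40 N, if the wrist force passes 120 N, or if a joint passes its speed limit or range.

### The arm

A 6-joint arm with a two-finger parallel gripper is mounted at the origin on a cart in front of the work surface, level with it; the furniture and walls round the work are solid. World frame = base frame: x ahead of the robot, y to its left, z up, the work surface at z = 0. Lengths are in m, angles in degrees, forces in N, time in s.
With the tool pointing down it reaches from about 0.4 to 0.825 m from the base axis. Payload 7 kg.
Tool frame: the origin (TCP) lies on the centre line of the jaws, within the pads' length; the fingertips stand 19 mm ahead of it and the grasp point (between the pads) is the TCP; z points along the fingers, y is the line along which they close (so a half turn about z gives the same grasp; the last joint's range is limited). The gripper opens to 88 mm and grips with 3 to 60 N. Pads are 19 mm wide; open, the fingers measure 130 mm over their backs; the gripper's body (78 mm by 193 mm) begins 47 mm behind the grasp point.
Start: joints at [-52.535, 20.546, 0.682, 0, -70.136, -16.507], TCP at [0.241, -0.63, 0.246] pointing down, gripper open.
Joint ranges: [-176.03, 176.03], [-82.01, 121.73], [-58.28, 71.71], [-173.87, 95.51], [-174.79, -0.11], [-173.66, 173.66]. Speed limits (degrees/s): [136.94, 136.94, 172.46, 180, 180, 180].

### API

Orientations are given as [roll, pitch, yaw] about the fixed x, y, z axes, in that order (R = Rz(yaw) Ry(pitch) Rx(roll)).
In Python, from plant import * gives the robot as it stands. The module is installed in compiled form; this text tells all that it offers.
- The arm moves only by the tool play_rows, never from a script. Its argument "deltas" is a list of rows, each a list of 6 numbers: the shift along the world's x, y, z scaled (see below), then the turn, a rotation vector about the world's x, y, z scaled (see below). A call has 1 to 10 rows; each row shifts and turns the commanded pose from where the row before left it; what a row does not reach is not made up. The controller multiplies each number of a shift by 800 mm and each number of a turn by 180 degrees. A row lasts 1/10 s, in which the tool goes at most 50 mm and 8.59 degrees, less where a joint would pass 70% of its speed; a pose out of reach is approached as far as the arm can. A call with a number of a shift or a turn outside -1 to 1 is refused whole. A call with a gripper value outside its range is refused whole. "gripper" is the gripper command: -1 is shut, 1 is fully open, values between are in proportion, set as the call begins (left out, the last holds). The fingers move at their own pace and stop on an object; the grip force is fixed at half the most. Time passes only in rows, so rows that do not move let the fingers close. It gives the time, the measured TCP pose, the force, the opening and the grip force at its end, in the units of the state.
- get_obs(): the state, without advancing time (a new reading comes with each control period).
- snapshot(name): name is "scene" or "top" or "wrist"; returns (picture, depth): 480x640x3 uint8, blue, green, red; 480x640 float32, m along the optical axis (not along the pixel's ray), 0 where there is no reading.
- camera_model(name): a dict with "fx", "fy", "cx", "cy" (pixels), "world_to_cam" (4x4, takes a point from world to camera coordinates). Camera axes: x right, y down, z forward; pixel columns grow to the right and rows downward; lengths in m; the calibration is good to about 2 mm. A picture is of the moment at which its call begins: read the wrist's pose just before it. camera_model takes no time and is no camera call; for the wrist camera it gives the pose at the moment of the call.
- close_job(): hands the job in; it is judged then, once.
The state is a dict: "clock": time; "joint_pos": joint angles; "qvel": joint speeds; "tau": joint torques, N m; "tool_pos": TCP position; "orientation": TCP orientation; "force": force on the tool from outside, world axes, zero at the start; "moment": the same for the moment, N m; "opening": finger opening in m; "gripper_force": force on a finger pad.
Only numpy, scipy, OpenCV 4.12 (cv2) and the standard library are available. Lean on these libraries where they do the work, as an engineer would, in place of code of your own. Each camera call takes 0.05 s, during which the arm holds its last target. There are 200 camera calls.

## Working session

There is one attempt and no reset: what is moved stays moved. The work goes in short steps, Python scripts to look and compute and a tool call to move; the robot and the scene stay as the last step left them, time stands still between calls to the robot, and variables do not carry over. Pictures are saved under pics/ and viewed, at most 14 in all, crops included, and the job is handed in when it is done.

Besides the shell and the picture viewer there is one more tool, called after "Call:" as name(argument=value, ...) on one line, values as JSON. play_rows: Moves the arm, as the interface text tells. Its arguments: {"type":"object","properties":{"deltas":{"type":"array","items":{"type":"array","items":{"type":"number","minimum":-1,"maximum":1}}},"gripper":{"type":"number"}},"required":["deltas"]}

```bash
mkdir -p pics
cat > h.py <<'E'
from plant import *
import numpy as np, cv2
def world(name):
    m=camera_model(name); im,d=snapshot(name); im=im.copy()
    v,u=np.mgrid[0:480,0:640]
    P=np.stack([(u-m['cx'])/m['fx']*d,(v-m['cy'])/m['fy']*d,d,np.ones_like(d)],-1)
    W=P@np.linalg.inv(m['world_to_cam']).T
    W=W[...,:3]; W[d==0]=np.nan
    return im,W,m
def pix(m,p):
    c=m['world_to_cam']@np.r_[p,1]; return m['fx']*c[0]/c[2]+m['cx'],m['fy']*c[1]/c[2]+m['cy']
E
python3 - <<'E'
from h import *
for n in('top','scene'):
    im,W,m=world(n); cv2.imwrite(f'pics/{n}0.png',im); np.save(f'{n}0.npy',W)
    print(n,m['fx'],m['world_to_cam'])
print(get_obs())
E
```

```text
top 575.9907923786072 [[ 0.00277171 -0.99997442  0.00659388 -0.05500894]
 [-0.98429392 -0.00389206 -0.17649457  0.5750019 ]
 [ 0.17651572 -0.00600112 -0.98427953  1.56635091]
 [ 0.          0.          0.          1.        ]]
scene 612.7676493733991 [[ 0.46110071 -0.8872841  -0.01063324 -0.29682943]
 [-0.41380403 -0.20441297 -0.88711981  0.3189805 ]
 [ 0.78495373  0.41345165 -0.4614167   1.03165636]
 [ 0.          0.          0.          1.        ]]
{'clock': 0.1, 'joint_pos': array([-5.25362162e+01,  2.05865892e+01,  6.39673334e-01, -1.52781624e-02,
       -7.01370155e+01, -1.65065669e+01]), 'qvel': array([ 0.04888305, -0.04328921,  0.17115461,  0.11449522,  0.06872071,
       -0.03847744]), 'tau': array([-3.33753916e-03, -5.84161198e+01,  2.93749988e+01,  7.01554656e+00,
        1.01499268e-02, -8.34064986e-05]), 'tool_pos': array([ 0.2412434 , -0.62998406,  0.24473741]), 'orientation': array([ 1.79915447e+02, -1.00774728e-02, -1.59047977e+02]), 'force': array([ 0.03957403, -0.05969188,  1.05802177]), 'moment': array([0.00473679, 0.00278895, 0.01614875]), 'gripper_force': 0.0, 'opening': 0.08749987138096574}
```

View pics/top0.png

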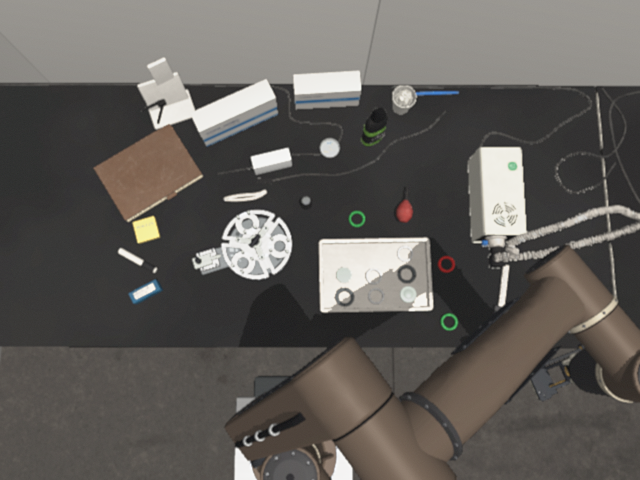

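View pics/scene0.png

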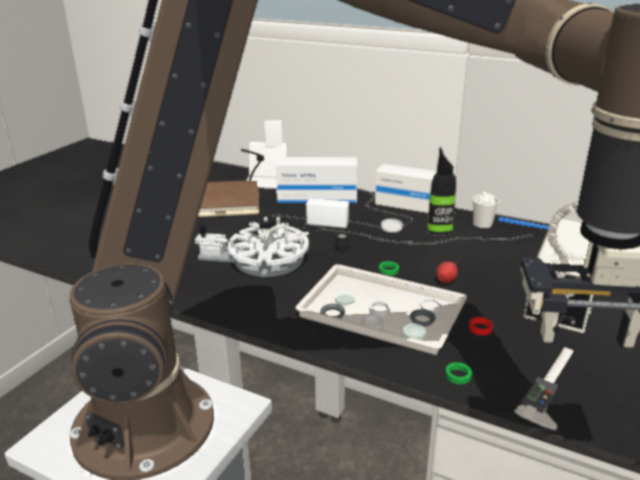

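The tray sits at columns 318–433, rows 237–313 in the top view. It holds teal blanks near (344,275) and (408,294), dark rings at (345,297) and (406,273), and grey spacers near (374,276), (376,296) and (404,252). The turret is centred near (257,244) with the bolt on its left at (208,260). Next I'll enlarge this area and compute coordinates.

Run:
```python
from h import *
im=cv2.imread('pics/top0.png');W=np.load('top0.npy')
a=cv2.resize(im[232:318,312:440],None,fx=6,fy=6,interpolation=cv2.INTER_CUBIC)
b=cv2.resize(im[200:285,185:300],None,fx=6,fy=6,interpolation=cv2.INTER_CUBIC)
cv2.imwrite('pics/tray0.png',a);
cv2.imwrite('pics/tur0.png',b)
for p in [(344,275),(408,294),(345,297),(406,273),(373,276),(376,296),(404,252),(257,244),(208,260),(197,262),(319,239),(430,238),(432,311),(321,312)]:
    print(p,np.round(W[p[1],p[0]],4))
```

```text
(344, 275) [ 0.4866 -0.1408  0.0187]
(408, 294) [ 0.433  -0.3207  0.0213]
(345, 297) [ 0.4257 -0.1442  0.0015]
(406, 273) [ 0.4955 -0.3206 -0.0022]
(373, 276) [ 0.4852 -0.2242  0.0087]
(376, 296) [ 0.4285 -0.2322  0.0051]
(404, 252) [ 0.5559 -0.3154  0.0032]
(257, 244) [0.5616 0.1007 0.0947]
(208, 260) [0.5234 0.2405 0.0512]
(197, 262) [0.5137 0.2654 0.0789]
(319, 239) [ 0.594  -0.07   -0.0018]
(430, 238) [ 0.5982 -0.393  -0.0015]
(432, 311) [ 0.3865 -0.3902  0.0058]
(321, 312) [ 0.3829 -0.0758  0.0029]
```

View pics/tray0.png

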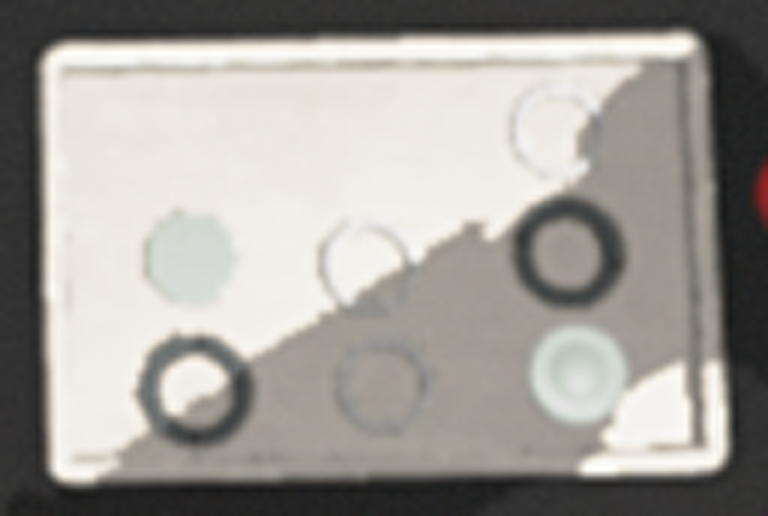

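View pics/tur0.png

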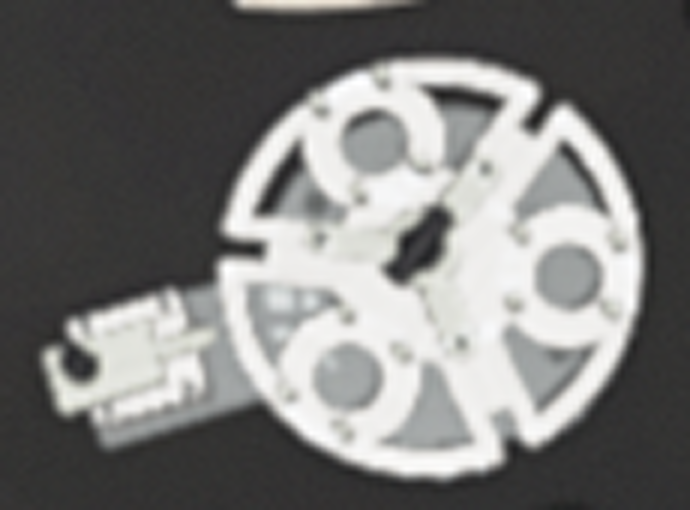

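Enlarged view of the tray: domed blank at crop (578,374), flat blank at (190,258), rings at (195,388) and (570,250), spacers at (557,130), (366,265) and (380,387). There are two blanks. Enlarged view of the turret: the notch at crop (240,247) needs about 20° counter-clockwise to face the bolt. I'll move over the tray for a wrist view.

Call:
play_rows(deltas=[[0.0286,0.05,0.0131,0,0,-0.0117],[0.0286,0.05,0.0131,0,0,-0.0117],[0.0286,0.05,0.0131,0,0,-0.0117],[0.0286,0.05,0.0131,0,0,-0.0117],[0.0286,0.05,0.0131,0,0,-0.0117],[0.0286,0.05,0.0131,0,0,-0.0117],[0.0286,0.05,0.0131,0,0,-0.0117],[0.0286,0.05,0.0131,0,0,-0.0117],[0.0286,0.05,0.0131,0,0,-0.0117],[0.0286,0.05,0.0131,0,0,-0.0117]])

```text
clock: 1.1
tool_pos: [0.4706, -0.2284, 0.3508]
orientation: [180.0, 0.0, 179.8]
force: [0.8, 0.2, -0.1]
opening: 0.0876
gripper_force: 0.0
```

Call:
play_rows(deltas=[[0,0,0,0,0,0],[0,0,0,0,0,0],[0,0,0,0,0,0]])

```text
clock: 1.4
tool_pos: [0.4697, -0.2306, 0.3499]
orientation: [180.0, -0.1, 179.9]
force: [-0.5, -0.7, -0.6]
opening: 0.088
gripper_force: 0.0
```

Run:
```python
from h import *
im,W,m=world('wrist'); cv2.imwrite('pics/w1.png',im); np.save('w1.npy',W)
print(m, get_obs()['joint_pos'])
```

```text
{'fx': 371.40047372198075, 'fy': 371.40047372198075, 'cx': 312.9480897977402, 'cy': 236.99264482065757, 'world_to_cam': array([[ 1.83584816e-03,  9.99998116e-01, -6.29953522e-04,
         2.29399409e-01],
       [ 9.62013508e-01, -1.59413818e-03,  2.72997196e-01,
        -5.14029983e-01],
       [ 2.72995677e-01, -1.10720520e-03, -9.62014623e-01,
         3.62635949e-01],
       [ 0.00000000e+00,  0.00000000e+00,  0.00000000e+00,
         1.00000000e+00]])} [-4.69146465e+00  3.10642841e+00 -8.16623717e+00 -5.19640523e-03
 -7.87887852e+01 -8.54521311e+01]
```

View pics/w1.png

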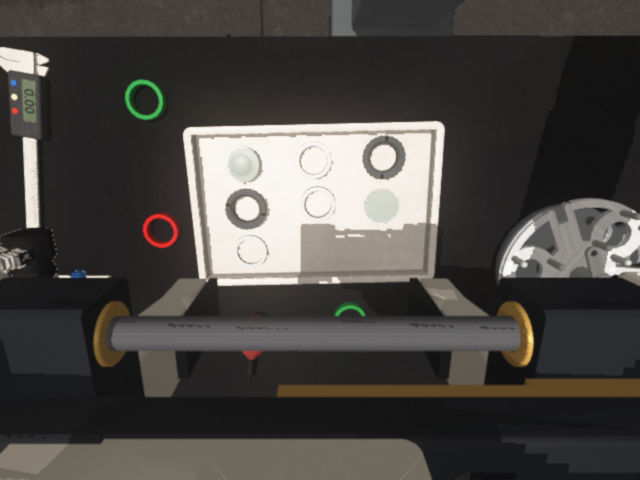

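The wrist view shows the domed blank at (243,164), spacers at (315,160), (319,203) and (252,249), rings at (384,157) and (247,209), and the flat blank at (381,205).

```bash
cat >> h.py <<'E'
def blob(W,c,r=.035,zlo=.0055,zhi=.04):
    d=np.hypot(W[...,0]-c[0],W[...,1]-c[1]); M=(d<r)&(W[...,2]>zlo)&(W[...,2]<zhi); return W[M]
E
python3 - <<'E'
from h import *
W=np.load('w1.npy')
fl=W[170:180,275:295,2]; print('floor',np.nanmedian(fl),np.nanstd(fl), np.nanmedian(W[235:245,290:298,2]))
for n,p in dict(dom=(243,164),sA=(315,160),sB=(319,203),sC=(252,249),r1=(384,157),r2=(247,209),flat=(381,205)).items():
    v,u=p[1],p[0]; c=np.nanmedian(W[v-3:v+4,u-3:u+4].reshape(-1,3),0)
    B=blob(W,c); 
    (cx,cy),R=cv2.minEnclosingCircle(B[:,:2].astype(np.float32)) if len(B) else ((0,0),0)
    print(n,np.round(c,4),len(B),np.round(np.median(B,0),4),np.percentile(B[:,2],[10,50,90]).round(4),'mec',round(cx,4),round(cy,4),round(R,4))
for p in [(247,141),(385,138),(200,270),(432,270)]: print(np.round(W[p[1],p[0]],3))
E
```

```text
floor 0.0012146808076070326 0.0008743917922927971 0.0012272552354605504
dom [ 0.4338 -0.3173  0.0193] 1125 [ 0.4337 -0.3201  0.0163] [0.0144 0.0163 0.0192] mec 0.4399 -0.3195 0.0295
sA [ 0.4304 -0.2275  0.0013] 461 [ 0.432  -0.2301  0.0136] [0.012  0.0136 0.0146] mec 0.4359 -0.2284 0.0301
sB [ 0.4866 -0.2222  0.0014] 427 [ 0.4854 -0.225   0.0134] [0.0109 0.0134 0.0147] mec 0.485 -0.2253 0.0229
sC [ 0.5504 -0.3144  0.0013] 436 [ 0.5561 -0.3158  0.0076] [0.0064 0.0076 0.0142] mec 0.5505 -0.3144 0.035
r1 [ 0.4267 -0.1388  0.0012] 967 [ 0.4247 -0.1408  0.0132] [0.0114 0.0132 0.0145] mec 0.422 -0.1408 0.0308
r2 [ 0.4944 -0.3185  0.0013] 875 [ 0.4921 -0.32    0.0133] [0.0113 0.0133 0.0145] mec 0.4971 -0.3192 0.0326
flat [ 0.4877 -0.141   0.0098] 944 [ 0.4881 -0.141   0.0095] [0.0083 0.0095 0.0106] mec 0.4889 -0.1409 0.023
[ 0.406 -0.314  0.001]
[ 0.403 -0.141  0.013]
[ 0.573 -0.382  0.023]
[ 0.574 -0.071  0.023]
```

The thin spacer is at (0.550,-0.315); both thick ones lie in the middle column. Next I'll look at the turret.

Call:
play_rows(deltas=[[0.0109,0.0578,-0.0078,0,0,0],[0.0109,0.0578,-0.0078,0,0,0],[0.0109,0.0578,-0.0078,0,0,0],[0.0109,0.0578,-0.0078,0,0,0],[0.0109,0.0578,-0.0078,0,0,0],[0.0109,0.0578,-0.0078,0,0,0],[0.0109,0.0578,-0.0078,0,0,0],[0.0109,0.0578,-0.0078,0,0,0],[0,0,0,0,0,0],[0,0,0,0,0,0]])

```text
clock: 2.45
tool_pos: [0.54, 0.1393, 0.2995]
orientation: [-179.9, -0.1, 179.9]
force: [0.2, -0.6, 0.5]
opening: 0.0879
gripper_force: 0.0
```

Run:
```python
from h import *
im,W,m=world('wrist'); cv2.imwrite('pics/w2.png',im); np.save('w2.npy',W)
np.save('w2m.npy',m['world_to_cam'])
# plane of deck: fit circle to outline of deck points
z=W[...,2]; M=(z>.044)&(z<.052)&(W[...,0]<.75)
M[270:]=0
print(M.sum())
# black parts high: wing
g=im.max(2)
A=(z>.1)&(z<.112)&(g<70); A[300:]=0
print('wing',A.sum(),np.nanmean(W[A],0), np.argwhere(A).mean(0) if A.any() else 0)
print('obs',get_obs()['tool_pos'])
```

```text
13105
wing 511 [0.56937938 0.10846209 0.10475359] [246.51076321 280.19765166]
obs [0.5399811  0.13856295 0.29995169]
```

View pics/w2.png

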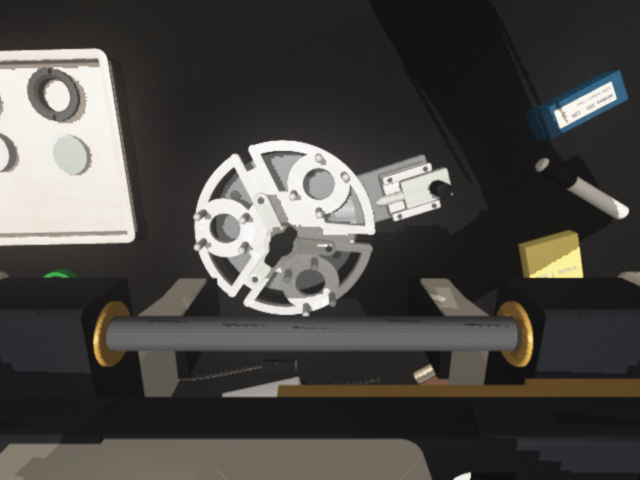

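The turret hub (black wing) is at about (281,246), the bolt grip at (440,188), and the notch nearest the bolt at (355,243). I'll fit the geometry now.

```bash
cat >> h.py <<'E'
from scipy.optimize import least_squares
def hubfit(W,c,vmax=275):
    z=W[...,2]; v=np.mgrid[0:480,0:640][0]
    d=np.hypot(W[...,0]-c[0],W[...,1]-c[1])
    M=(z>.043)&(z<.052)&(v<vmax)&(d<.11)
    P=W[M][:,:2]
    for _ in range(4):
        a=np.arctan2(P[:,1]-c[1],P[:,0]-c[0]); r=np.hypot(*(P-c).T); k=(a//np.radians(3)).astype(int)
        E=np.array([P[k==i][np.argsort(r[k==i])[-3:]].mean(0) for i in np.unique(k) if (k==i).sum()>5])
        rr=np.hypot(*(E-c).T); E=E[rr>.092]
        c=least_squares(lambda q:np.hypot(E[:,0]-q[0],E[:,1]-q[1])-.0978,c,loss='soft_l1',f_scale=.001).x
    return c,len(E)
def notches(W,c):
    z=W[...,2]; d=np.hypot(W[...,0]-c[0],W[...,1]-c[1]); M=(z>.043)&(z<.052)&(d>.082)&(d<.094)
    a=np.degrees(np.arctan2(W[M][:,1]-c[1],W[M][:,0]-c[0]))
    h=np.histogram(a,bins=np.arange(-180,181,1))[0]; return h
E
python3 - <<'E'
from h import *
W=np.load('w2.npy'); im=cv2.imread('pics/w2.png'); z=W[...,2]; g=im.max(2)
c,n=hubfit(W,np.array([.569,.1085])); print('hub',c,n)
A=(z>.1)&(z<.112)&(g<70); A[300:]=0
P=W[A][:,:2]; w=P.mean(0); print('wing',w); 
u,s,vt=np.linalg.svd(P-w); print('wing ang',np.degrees(np.arctan2(vt[0,1],vt[0,0])),(P-w)@vt[0] .T if 0 else [np.ptp((P-w)@vt[0]),np.ptp((P-w)@vt[1])])
B=(z>.072)&(z<.09)&(g<70); B[:150]=0;B[230:]=0; B[:,:400]=0;B[:,480:]=0
Q=W[B]; b=Q[:,:2].mean(0); print('grip',len(Q),Q.mean(0),np.ptp(Q,0), 'ang',np.degrees(np.arctan2(*(b-c)[::-1])),'dist',np.hypot(*(b-c)))
h=notches(W,c)
print([(a,int(x)) for a,x in zip(range(-180,180),h) if x<12])
E
```

```text
hub [0.57102185 0.10743231] 78
wing [0.56937938 0.10846209]
wing ang -35.406195390550906 [np.float64(0.040863563750819724), np.float64(0.012338838033851569)]
grip 237 [0.51923843 0.2641234  0.08084403] [0.01444005 0.01535935 0.0117065 ] ang 108.28773769102384 dist 0.16502611958729543
[(-180, 6), (-178, 9), (-177, 9), (-176, 9), (-175, 9), (-174, 9), (-173, 10), (-172, 9), (-171, 10), (-170, 9), (-169, 10), (-168, 8), (-167, 10), (-166, 11), (-159, 6), (-158, 0), (-157, 0), (-156, 0), (-155, 0), (-154, 0), (-153, 0), (-152, 2), (-144, 9), (-143, 8), (-142, 11), (-141, 8), (-140, 9), (-138, 9), (-137, 10), (-136, 9), (-135, 9), (-134, 9), (-133, 8), (-132, 11), (-131, 10), (-130, 10), (-129, 8), (-128, 10), (-127, 8), (-126, 8), (-125, 11), (-124, 10), (-123, 10), (-122, 9), (-121, 7), (-120, 10), (-119, 10), (-118, 11), (-117, 10), (-107, 9), (-106, 7), (-105, 3), (-104, 6), (-103, 8), (-102, 8), (-101, 11), (-91, 11), (-86, 7), (-85, 5), (-84, 5), (-83, 6), (-82, 6), (-73, 9), (-72, 7), (-69, 9), (-68, 10), (-67, 6), (-66, 9), (-65, 9), (-64, 10), (-63, 11), (-62, 6), (-61, 10), (-60
[... 800 characters left out ...]
 (64, 9), (65, 10), (66, 9), (67, 7), (68, 7), (69, 10), (70, 8), (71, 9), (72, 9), (73, 9), (74, 8), (82, 0), (83, 0), (84, 0), (85, 0), (86, 0), (87, 0), (88, 0), (89, 10), (92, 11), (96, 8), (97, 7), (98, 10), (99, 8), (100, 9), (101, 8), (102, 9), (103, 10), (104, 7), (105, 7), (106, 10), (107, 9), (108, 8), (109, 9), (110, 10), (111, 8), (112, 8), (113, 10), (114, 8), (115, 9), (116, 9), (117, 7), (118, 9), (119, 9), (120, 8), (121, 9), (122, 8), (123, 9), (131, 6), (132, 6), (133, 5), (134, 6), (135, 7), (136, 8), (153, 8), (154, 5), (155, 5), (156, 5), (157, 8), (166, 11), (167, 10), (168, 9), (169, 8), (170, 10), (171, 9), (172, 10), (173, 9), (174, 9), (175, 10), (176, 7), (178, 6)]
```

Call:
play_rows(deltas=[[0.0076,-0.0077,-0.0425,0,0,-0.0393],[0.0076,-0.0077,-0.0425,0,0,-0.0393],[0.0076,-0.0077,-0.0425,0,0,-0.0393],[0.0076,-0.0077,-0.0425,0,0,-0.0393],[0.0076,-0.0077,-0.0425,0,0,-0.0393],[0,0,-0.013,0,0,0],[0,0,-0.0133,0,0,0],[0,0,0,0,0,0],[0,0,0,0,0,0]])

```text
clock: 3.4
tool_pos: [0.571, 0.109, 0.1109]
orientation: [179.9, 0.1, 144.6]
force: [0.4, 0.4, 0.0]
opening: 0.0878
gripper_force: 0.0
```

Call:
play_rows(deltas=[[0,0,0,0,0,0],[0,0,0,0,0,0],[0,0,0,0,0,0],[0,0,0,0,0,0],[0,0,0,0,0,0],[0,0,0,0,0,0]], gripper=-1)

```text
clock: 4.0
tool_pos: [0.5704, 0.1088, 0.1094]
orientation: [-180.0, -0.0, 144.5]
force: [0.2, 0.6, 0.2]
opening: 0.0453
gripper_force: 0.0
```

Call:
play_rows(deltas=[[0,0,0,0,0,0],[0,0,0,0,0,0],[0,0,0,0,0,0],[0,0,0,0,0,0],[0,0,0,0,0,0],[0,0,0,0,0,0],[0,0,0,0,0,0]])

```text
clock: 4.7
tool_pos: [0.5705, 0.1089, 0.1094]
orientation: [180.0, 0.0, 144.5]
force: [1.2, 2.2, -1.0]
opening: 0.0206
gripper_force: 30.0
```

Call:
play_rows(deltas=[[0,0,0,0,0,0.0159],[0,0,0,0,0,0.0159],[0,0,0,0,0,0.0159],[0,0,0,0,0,0.0159],[0,0,0,0,0,0.0159],[0,0,0,0,0,0.0159],[0,0,0,0,0,0.0159],[0,0,0,0,0,0.0159],[0,0,0,0,0,0],[0,0,0,0,0,0]])

```text
clock: 5.7
tool_pos: [0.5701, 0.1082, 0.1093]
orientation: [-179.9, -0.0, 167.3]
force: [1.0, -3.5, -0.2]
opening: 0.0206
gripper_force: 30.0
```

Run:
```python
from h import *
im,W,m=world('wrist'); cv2.imwrite('pics/w3.png',im); np.save('w3.npy',W)
```

```text
(no output)
```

View pics/w3.png

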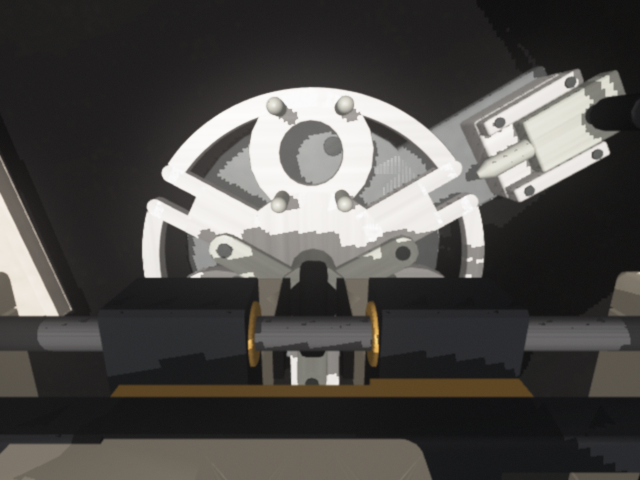

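The wing is gripped squarely at (313,270). The notch at (462,185) now lies in line with the bolt nose at (485,172). I'll check the angles.

Run:
```python
from h import *
W=np.load('w3.npy'); im=cv2.imread('pics/w3.png'); z=W[...,2]; g=im.max(2)
c,n=hubfit(W,np.array([.5705,.1078]),265); print('hub',c,n,'obs',get_obs()['tool_pos'])
for cc in (c,np.array([.5705,.1080])):
    h=notches(W,cc); print([(a,int(x)) for a,x in zip(range(-180,180),h) if x<6 and (95<a<120 or -150<a<-120)])
v,u=np.mgrid[0:480,0:640]
# bolt nose/bar z~.05 light points beyond rim near nose
d=np.hypot(W[...,0]-c[0],W[...,1]-c[1])
N=(u>475)&(u<535)&(v>135)&(v<180)&(z>.044)&(z<.056)&(d<.133)
P=W[N]; print('nose',len(P),P.mean(0),d[N].min(), np.degrees(np.arctan2(*(P[:,:2].mean(0)-c)[::-1])))
for lo in np.arange(.1,.135,.005):
    k=N&(d>lo)&(d<lo+.005); 
    if k.sum()>3: print(lo,k.sum(),np.degrees(np.arctan2(*(W[k][:,:2].mean(0)-c)[::-1])))
B=(z>.06)&(z<.09)&(g<60)&(u>570)&(v<200); print('grip',B.sum(),W[B].mean(0),W[B].min(0),W[B].max(0))
```

```text
hub [0.5711116  0.10798253] 58 obs [0.57010845 0.10824917 0.10933765]
[(-135, 0), (-134, 0), (-133, 0), (-132, 0), (-131, 0), (-130, 0), (105, 0), (106, 0), (107, 0), (108, 0), (109, 0), (110, 0), (111, 4)]
[(-135, 0), (-134, 0), (-133, 0), (-132, 0), (-131, 0), (-130, 0), (-129, 1), (105, 0), (106, 0), (107, 0), (108, 0), (109, 0), (110, 0)]
nose 1122 [0.53366415 0.22139724 0.04801894] 0.10385673865583764 108.27227160429605
0.1 25 108.22943737351726
0.10500000000000001 154 108.27793150816994
0.11000000000000001 200 108.39218995096269
0.11500000000000002 195 108.47769799712488
0.12000000000000002 198 108.442379678504
0.12500000000000003 213 108.00058774495855
0.13000000000000003 137 108.04306289902006
grip 1486 [0.51927223 0.2600672  0.07308207] [0.51230744 0.25719202 0.0600035 ] [0.52743554 0.2679892  0.08377053]
```

The notch is at 108.2° and the bolt at 108.3°, so they are aligned. I'll release the wing and move to the bolt grip.

Call:
play_rows(deltas=[[0,0,0,0,0,0],[0,0,0,0,0,0],[0,0,0,0,0,0],[0,0,0,0,0,0],[0,0,0.025,0,0,0],[0,0,0.025,0,0,0]], gripper=1)

```text
clock: 6.35
tool_pos: [0.57, 0.1088, 0.1493]
orientation: [-180.0, -0.1, 167.4]
force: [0.3, -0.2, 0.2]
opening: 0.0631
gripper_force: 0.0
```

Call:
play_rows(deltas=[[-0.0159,0.0489,0,0,0,0.0431],[-0.0159,0.0489,0,0,0,0.0431],[-0.0159,0.0489,0,0,0,0.0431],[-0.0159,0.0489,0,0,0,0.0431],[0,0,0,0,0,0],[0,0,-0.03,0,0,0],[0,0,-0.03,0,0,0],[0,0,-0.031,0,0,0],[0,0,0,0,0,0]])

```text
clock: 7.25
tool_pos: [0.5177, 0.2637, 0.0735]
orientation: [-179.9, -0.3, -161.6]
force: [0.7, -0.1, -0.4]
opening: 0.0876
gripper_force: 0.0
```

Call:
play_rows(deltas=[[0,0,0,0,0,0],[0,0,0,0,0,0],[0,0,0,0,0,0],[0,0,0,0,0,0],[0,0,0,0,0,0],[0,0,0,0,0,0],[0,0,0,0,0,0],[0,0,0,0,0,0],[0,0,0,0,0,0],[0,0,0,0,0,0]], gripper=-1)

```text
clock: 8.25
tool_pos: [0.5195, 0.2653, 0.0765]
orientation: [-180.0, -0.0, -161.5]
force: [-0.2, -0.5, 1.2]
opening: 0.015
gripper_force: 30.0
```

Call:
play_rows(deltas=[[0.00196,-0.00593,0,0,0,0],[0.00196,-0.00593,0,0,0,0],[0.00196,-0.00593,0,0,0,0],[0.00196,-0.00593,0,0,0,0],[0.00196,-0.00593,0,0,0,0],[0.0008,-0.0024,0,0,0,0],[0,0,0,0,0,0],[0,0,0,0,0,0],[0,0,0,0,0,0]])

```text
clock: 9.15
tool_pos: [0.527, 0.2426, 0.0767]
orientation: [179.8, 0.1, -161.5]
force: [-13.4, 17.3, 2.5]
opening: 0.0152
gripper_force: 30.0
```

Call:
play_rows(deltas=[[0.0006,-0.002,0,0,0,0],[0,0,0,0,0,0],[0,0,0,0,0,0]])

```text
clock: 9.45
tool_pos: [0.5272, 0.2424, 0.0768]
orientation: [179.6, 0.1, -161.5]
force: [-17.6, 23.7, 3.3]
opening: 0.015
gripper_force: 30.0
```

Run:
```python
from h import *
im,W,m=world('wrist'); cv2.imwrite('pics/w4.png',im); np.save('w4.npy',W)
c,n=hubfit(W,np.array([.5705,.1078]),265); print('hub',c,n)
o=get_obs();print(o['tool_pos'],o['force'])
```

```text
hub [0.57123548 0.10850299] 27
[0.52715847 0.24239165 0.07674165] [-17.3061988   23.81121243   2.88173221]
```

View pics/w4.png

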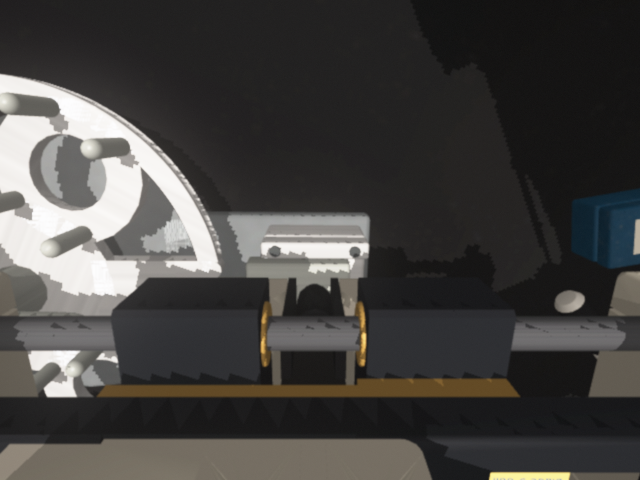

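The gripper holds the bolt grip at (313,300), and the bolt is hard against its stop. I'll release it, lift, and verify from above.

Call:
play_rows(deltas=[[-0.0006,0.002,0,0,0,0],[0,0,0,0,0,0],[0,0,0,0,0,0],[0,0,0,0,0,0],[0,0,0.04,0,0,0],[0,0,0.06,0,0,0],[0.004,-0.0425,0.06,0,0,-0.035],[0.004,-0.0425,0.06,0,0,-0.035],[0.004,-0.0425,0.06,0,0,-0.034],[0,0,0,0,0,0]], gripper=1)

```text
clock: 10.5
tool_pos: [0.5387, 0.1507, 0.2856]
orientation: [179.8, 0.5, 179.4]
force: [0.3, 1.2, 0.3]
opening: 0.0861
gripper_force: 0.0
```

Call:
play_rows(deltas=[[0,0,0,0,0,0],[0,0,0,0,0,0]])

```text
clock: 10.7
tool_pos: [0.5357, 0.1526, 0.278]
orientation: [-180.0, -0.1, 179.7]
force: [-0.6, 0.1, 1.1]
opening: 0.0876
gripper_force: 0.0
```

```bash
cat >> h.py <<'E'
def grad_circle(im,m,c0,z,R,dark=None,span=.008,yaw=0):
    "refine the centre of a horizontal circle of radius R at height z by maximising |radial gradient|"
    g=cv2.GaussianBlur(im,(0,0),.8).astype(np.float32)
    t=np.radians(np.arange(0,360,2)); 
    def samp(c,R):
        P=np.stack([c[0]+R*np.cos(t),c[1]+R*np.sin(t),0*t+z,1+0*t],1)@m['world_to_cam'].T
        u=m['fx']*P[:,0]/P[:,2]+m['cx']; v=m['fy']*P[:,1]/P[:,2]+m['cy']
        return cv2.remap(g,u.astype(np.float32)[None],v.astype(np.float32)[None],1)[0]
    def score(c): return np.minimum(np.abs(samp(c,R+.0012)-samp(c,R-.0012)).sum(1),60).mean()
    best=max(((score((c0[0]+a,c0[1]+b)),c0[0]+a,c0[1]+b) for a in np.arange(-span,span,.0005) for b in np.arange(-span,span,.0005)))
    return best
E
python3 - <<'E'
from h import *
im,W,m=world('wrist'); cv2.imwrite('pics/w5.png',im); np.save('w5.npy',W)
z=W[...,2];v,u=np.mgrid[0:480,0:640]
c,n=hubfit(W,np.array([.5708,.108])); print('hub',c,n,get_obs()['tool_pos'])
for cc in (c,):
    h=notches(W,cc); print([(a,int(x)) for a,x in zip(range(-180,180),h) if x<4])
B=(z>.07)&(z<.09)&(im.max(2)<70)&(u>390)&(v<235)&(u<480); print('grip',B.sum(),W[B].mean(0), np.hypot(*(W[B].mean(0)[:2]-c)))
# pillar tops: z .066-.078 clusters
M=(z>.066)&(z<.078)&(np.hypot(W[...,0]-c[0],W[...,1]-c[1])<.1)&(v<300)&~B
k,l,s,ce=cv2.connectedComponentsWithStats(M.astype(np.uint8))
for i in range(1,k):
    if s[i,4]>12:
        p=W[l==i].mean(0)-np.r_[c,0]; print(s[i,4],np.round(p,4),round(float(np.hypot(*p[:2])),4),round(float(np.degrees(np.arctan2(p[1],p[0]))),1))
cv2.imwrite('pics/w5c.png',cv2.resize(im[120:300,150:480],None,fx=2.4,fy=2.4))
E
```

```text
hub [0.57093374 0.1075896 ] 73 [0.53563092 0.15278941 0.27758467]
[(-135, 0), (-134, 0), (-133, 0), (-132, 0), (-131, 0), (-130, 0), (-62, 1), (-61, 0), (-60, 0), (-59, 0), (-58, 0), (-57, 0), (-56, 0), (-55, 0), (-54, 0), (-53, 0), (-52, 0), (-51, 0), (-50, 0), (-49, 0), (-48, 0), (-47, 0), (-46, 0), (-45, 0), (-44, 0), (-43, 0), (-42, 1), (-16, 1), (-15, 0), (-14, 0), (-13, 0), (-12, 0), (-11, 0), (-10, 0), (-9, 0), (-7, 2), (-6, 3), (-4, 2), (-3, 2), (-2, 2), (-1, 0), (0, 0), (1, 0), (2, 0), (3, 0), (4, 0), (5, 0), (6, 0), (7, 0), (8, 0), (9, 0), (10, 0), (11, 2), (12, 1), (13, 1), (15, 2), (16, 2), (157, 3)]
grip 253 [0.52599281 0.24184356 0.08057136] 0.14157617439093015
66 [-0.0896  0.0028  0.0725] 0.0896 178.2
63 [-0.0831  0.0338  0.0725] 0.0898 157.9
63 [-0.0453 -0.0065  0.072 ] 0.0458 -171.9
63 [-0.0385  0.0246  0.0723] 0.0457 147.5
64 [-0.0031 -0.0444  0.072 ] 0.0445 -94.1
68 [ 0.0111 -0.0875  0.0717] 0.0882 -82.8
58 [0.015  0.0419 0.0718] 0.0445 70.3
62 [ 0.0273 -0.0344  0.0717] 0.0439 -51.6
57 [0.0386 0.0208 0.0718] 0.0438 28.3
59 [0.0453 0.0758 0.0718] 0.0883 59.2
```

View pics/w5c.png

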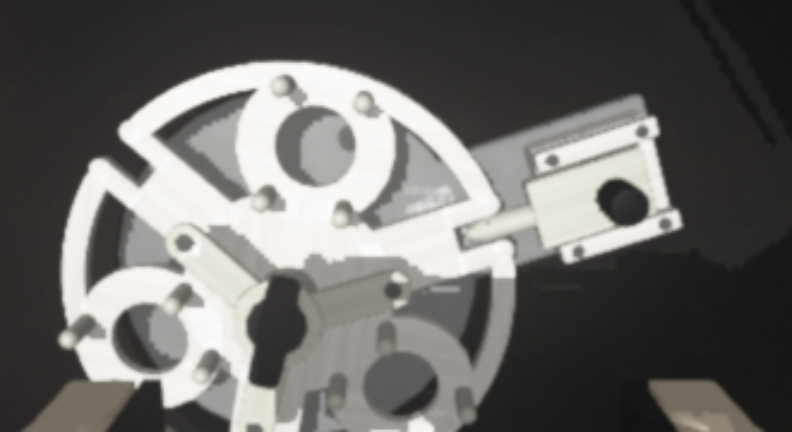

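The bolt is home, with its nose in the notch at crop (460,235), the grip at (622,202), and cell A (nearest the robot) at (315,145). Now I'll look at the tray closely and fit all the parts.

Call:
play_rows(deltas=[[-0.0109,-0.0598,-0.0044,0,0,0],[-0.0109,-0.0598,-0.0044,0,0,0],[-0.0109,-0.0598,-0.0044,0,0,0],[-0.0109,-0.0598,-0.0044,0,0,0],[-0.0109,-0.0598,-0.0044,0,0,0],[-0.0109,-0.0598,-0.0044,0,0,0],[-0.0109,-0.0598,-0.0044,0,0,0],[-0.0109,-0.0598,-0.0044,0,0,0],[0,0,0,0,0,0],[0,0,0,0,0,0]])

```text
clock: 11.75
tool_pos: [0.4656, -0.2304, 0.2492]
orientation: [180.0, -0.2, 179.6]
force: [0.2, -0.2, 0.4]
opening: 0.0878
gripper_force: 0.0
```

```bash
cat > fit.py <<'E'
from h import *
import sys
Z=dict(sA=.0142,sB=.0142,sC=.0082,dom=.0162,flat=.0102,r1=.0142,r2=.0142)
R=dict(sA=.023,sB=.023,sC=.023,dom=.023,flat=.023,r1=.027,r2=.027)
C0=dict(dom=(.4337,-.3185),sA=(.431,-.2295),sB=(.4858,-.225),sC=(.5525,-.3155),r1=(.4248,-.1405),r2=(.493,-.3195),flat=(.4885,-.141))
im,W,m=world('wrist'); cv2.imwrite('pics/'+sys.argv[1]+'.png',im)
o=get_obs()
print(np.round(o['tool_pos'],4),np.round(o['orientation'],1))
for n in (sys.argv[2:] or C0):
    s,x,y=grad_circle(im,m,C0[n],Z[n],R[n]); B=blob(W,(x,y),.032)
    print(n,round(s,1),round(x,4),round(y,4),'mean',np.round(B.mean(0),4),len(B),'pix',np.round(pix(m,(x,y,Z[n]))))
E
python3 fit.py w6
```

```text
[ 0.4661 -0.2295  0.2496] [ 1.800e+02 -1.000e-01  1.797e+02]
dom 50.5 0.4342 -0.314 mean [ 0.4332 -0.32    0.0164] 1731 pix [229. 178.]
sA 33.6 0.423 -0.225 mean [ 0.4253 -0.23    0.0146] 777 pix [318. 166.]
sB 41.7 0.4823 -0.224 mean [ 0.4844 -0.2251  0.0128] 692 pix [319. 224.]
sC 47.4 0.5485 -0.3155 mean [ 0.55   -0.3157  0.0078] 508 pix [236. 281.]
r1 60.0 0.4278 -0.141 mean [ 0.4253 -0.1413  0.013 ] 1526 pix [402. 170.]
r2 60.0 0.493 -0.316 mean [ 0.4917 -0.319   0.013 ] 1355 pix [231. 234.]
flat 57.5 0.4885 -0.141 mean [ 0.4884 -0.1409  0.0095] 1446 pix [398. 228.]
```

```bash
cat > fit.py <<'E'
from h import *
import sys
H=dict(sA=.0142,sB=.0142,sC=.0082,dom=.0162,flat=.0102,r1=.0142,r2=.0142)
R=dict(sA=.023,sB=.023,sC=.023,dom=.023,flat=.023,r1=.027,r2=.027)
C0=dict(dom=(.4337,-.3185),sA=(.431,-.2295),sB=(.4858,-.225),sC=(.5525,-.3155),r1=(.4248,-.1405),r2=(.493,-.3195),flat=(.4885,-.141))
def topfit(W,c,h,R):
    z=W[...,2]; c=np.array(c)
    for _ in range(5):
        d=np.hypot(W[...,0]-c[0],W[...,1]-c[1])
        P=W[(d<R+.006)&(abs(z-h+.001)<.0022)][:,:2]
        if len(P)<20: return c,len(P)
        a=np.arctan2(P[:,1]-c[1],P[:,0]-c[0]); r=np.hypot(*(P-c).T); k=(a//np.radians(6)).astype(int)
        E=np.array([P[k==i][np.argsort(r[k==i])[-2:]].mean(0) for i in np.unique(k) if (k==i).sum()>2])
        c=least_squares(lambda q:np.hypot(E[:,0]-q[0],E[:,1]-q[1])-R+.0004,c,loss='soft_l1',f_scale=.0007).x
    return c,len(E),np.round(P.mean(0),4),round(float(np.std(np.hypot(*(E-c).T))),5)
if __name__=='__main__':
    im,W,m=world('wrist'); cv2.imwrite('pics/'+sys.argv[1]+'.png',im); np.save(sys.argv[1]+'.npy',W)
    o=get_obs(); print(np.round(o['tool_pos'],4),np.round(o['orientation'],1))
    for n in (sys.argv[2:] or C0):
        B=blob(W,C0[n]); c0=B.mean(0)[:2] if len(B)>50 else C0[n]
        f=topfit(W,c0,H[n],R[n]); print(n,np.round(f[0],4),*f[1:],'pix',np.round(pix(m,(*f[0],H[n]))))
E
python3 fit.py w7
```

```text
[ 0.4664 -0.229   0.2499] [ 1.800e+02 -1.000e-01  1.798e+02]
dom [ 0.4336 -0.321 ] 60 [ 0.433  -0.3205] 0.00028 pix [221. 176.]
sA [ 0.4292 -0.2307] 60 [ 0.4289 -0.2309] 0.00023 pix [311. 171.]
sB [ 0.4853 -0.225 ] 60 [ 0.485  -0.2247] 0.00027 pix [317. 226.]
sC [ 0.5513 -0.3166] 58 [ 0.5511 -0.3152] 0.0009 pix [234. 283.]
r1 [ 0.4257 -0.1417] 60 [ 0.4252 -0.1414] 0.00032 pix [401. 167.]
r2 [ 0.4916 -0.3187] 60 [ 0.4913 -0.319 ] 0.00038 pix [227. 232.]
flat [ 0.489  -0.1407] 60 [ 0.4886 -0.1407] 0.00024 pix [397. 228.]
```

Part centres now fit within 0.3 mm. I'll pick thick spacer sB.

Call:
play_rows(deltas=[[0.0058,0.00125,-0.055,0,0,0],[0.0058,0.00125,-0.055,0,0,0],[0.0058,0.00125,-0.055,0,0,0],[0.0058,0.00125,-0.055,0,0,0],[0,0,-0.03,0,0,0],[0,0,-0.02,0,0,0],[0,0,-0.0111,0,0,0],[0,0,0,0,0,0]])

```text
clock: 12.65
tool_pos: [0.4848, -0.2244, 0.0248]
orientation: [180.0, -0.1, 179.9]
force: [0.7, 0.5, -0.1]
opening: 0.0876
gripper_force: 0.0
```

Call:
play_rows(deltas=[[0,0,0,0,0,0],[0,0,0,0,0,0],[0,0,0,0,0,0],[0,0,0,0,0,0],[0,0,0,0,0,0],[0,0,0,0,0,0],[0,0,0,0,0,0],[0,0,0,0,0,0]], gripper=-1)

```text
clock: 13.45
tool_pos: [0.485, -0.2257, 0.026]
orientation: [-180.0, 0.0, 179.7]
force: [0.1, 0.5, 3.6]
opening: 0.0447
gripper_force: 30.0
```

Call:
play_rows(deltas=[[0,0,0.04,0,0,0],[0,0,0.06,0,0,0],[0.00275,0.0542,0.03,0,0,-0.008],[0.00275,0.0542,0,0,0,-0.008],[0.00275,0.0542,0,0,0,-0.008],[0.00275,0.0542,0,0,0,-0.008],[0.00275,0.0542,0,0,0,-0.008],[0.00275,0.0542,0,0,0,-0.008],[0.00275,0.0542,0,0,0,-0.008],[0.00275,0.0542,0,0,0,-0.008]])

```text
clock: 14.45
tool_pos: [0.5022, 0.123, 0.1298]
orientation: [180.0, 0.0, 168.2]
force: [0.7, 0.9, -0.7]
opening: 0.0444
gripper_force: 30.0
```

Call:
play_rows(deltas=[[0,0,0,0,0,0],[0,0,0,0,0,0],[0,0,0,0,0,0]])

```text
clock: 14.75
tool_pos: [0.5021, 0.1206, 0.1295]
orientation: [-180.0, -0.0, 168.2]
force: [-0.1, -0.2, 0.6]
opening: 0.0457
gripper_force: 3.0
```

Call:
play_rows(deltas=[[0,0,0,0,0,0],[0,0,0,0,0,0],[0,0,0,0,0,0],[0,0,0,0,0,0]])

```text
clock: 15.15
tool_pos: [0.5026, 0.1207, 0.1298]
orientation: [180.0, 0.0, 168.2]
force: [-0.6, -0.2, 0.1]
opening: 0.0448
gripper_force: 30.0
```

Run:
```python
from h import *
im,W,m=world('wrist'); cv2.imwrite('pics/w8.png',im[60:400]); np.save('w8.npy',W); o=get_obs(); print(o['tool_pos'],o['opening'],o['gripper_force'])
for p in [(.5071,.1212,.048),tuple(o['tool_pos'])]: print(pix(m,p))
```

```text
[0.50258178 0.12086177 0.12983836] 0.044694961464554664 29.999968707561493
(np.float64(314.66021399309903), np.float64(261.60278988145564))
(np.float64(312.3569153199637), np.float64(318.17036491947704))
```

View pics/w8.png

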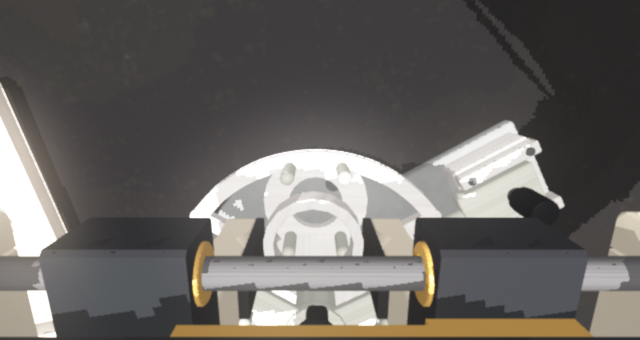

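The spacer is still held, around (313,240) in the crop. I'll measure where it sits in the grip after the slackening.

Run:
```python
from h import *
W=np.load('w8.npy'); z=W[...,2]; t=np.array([.5026,.1208])
d=np.hypot(W[...,0]-t[0],W[...,1]-t[1]); v,u=np.mgrid[0:480,0:640]
M=(d<.03)&(u>265)&(u<362)&(v<312)&(z>.095)&(z<.13)
print(M.sum(),np.histogram(z[M],bins=np.arange(.095,.13,.002)))
T=W[M&(z>np.percentile(z[M],50))]
A=np.c_[T[:,0]-t[0],T[:,1]-t[1],np.ones(len(T))]; print('plane',np.linalg.lstsq(A,T[:,2],rcond=None)[0])
from fit import topfit
h=np.median(T[:,2])+.001; 
P=W[M&(abs(z-h+.001)<.0022)][:,:2]; k=(np.arctan2(P[:,1]-t[1],P[:,0]-t[0])//np.radians(6)).astype(int); r=np.hypot(*(P-t).T)
E=np.array([P[k==i][np.argsort(r[k==i])[-2:]].mean(0) for i in np.unique(k)])
E=E[np.hypot(*(E-t).T)>.019]
q=least_squares(lambda q:np.hypot(E[:,0]-q[0],E[:,1]-q[1])-.0226,t,loss='soft_l1',f_scale=.0007); print(h,q.x,len(E),q.cost)
```

```text
2275 (array([   0,    0,    0,    0,    0,   53,  149,  131,  139,  138,  502,
       1156,    7,    0,    0,    0,    0]), array([0.095, 0.097, 0.099, 0.101, 0.103, 0.105, 0.107, 0.109, 0.111,
       0.113, 0.115, 0.117, 0.119, 0.121, 0.123, 0.125, 0.127, 0.129]))
plane [-0.00192601  0.00114793  0.11767055]
0.1186421497190577 [0.50305599 0.12085358] 34 4.09152825654207e-06
```

Call:
play_rows(deltas=[[0.0025,0.0002,-0.0187,0,0,0],[0.0025,0.0002,-0.0187,0,0,0],[0,0,0,0,0,0],[0,0,-0.005,0,0,0],[0,0,-0.005,0,0,0],[0,0,-0.005,0,0,0],[0,0,-0.005,0,0,0],[0,0,0,0,0,0]])

```text
clock: 16.0
tool_pos: [0.5062, 0.1214, 0.0834]
orientation: [-180.0, -0.0, 168.2]
force: [0.1, 0.6, -0.3]
opening: 0.0447
gripper_force: 30.0
```

No contact, and the part is already 14 mm down between the pillars. I'll lower it to the deck.

Call:
play_rows(deltas=[[0,0,-0.005,0,0,0],[0,0,-0.005,0,0,0],[0,0,-0.004,0,0,0],[0,0,0,0,0,0],[0,0,0,0,0,0]])

```text
clock: 16.5
tool_pos: [0.5065, 0.1215, 0.0725]
orientation: [-180.0, -0.0, 168.2]
force: [-0.3, 0.3, 0.1]
opening: 0.0447
gripper_force: 30.0
```

Call:
play_rows(deltas=[[0,0,-0.0006,0,0,0],[0,0,0,0,0,0],[0,0,0,0,0,0],[0,0,0,0,0,0],[0,0,0.02,0,0,0],[0,0,0.06,0,0,0],[0,0,0.06,0,0,0]], gripper=0.4)

```text
clock: 17.2
tool_pos: [0.5058, 0.121, 0.1848]
orientation: [-179.9, -0.1, 168.2]
force: [2.1, 1.5, 0.2]
opening: 0.0611
gripper_force: 0.0
```

Call:
play_rows(deltas=[[-0.0043,-0.056,0.02,0,0,0.0108],[-0.0043,-0.056,0.02,0,0,0.0108],[-0.0043,-0.056,0,0,0,0.0108],[-0.0043,-0.056,0,0,0,0.0108],[-0.0043,-0.056,0,0,0,0.0108],[-0.0043,-0.056,0,0,0,0.0108],[0,0,0,0,0,0],[0,0,0,0,0,0],[0,0,0,0,0,0]], gripper=1)

```text
clock: 18.1
tool_pos: [0.4859, -0.1469, 0.2161]
orientation: [180.0, -0.0, 179.9]
force: [0.5, -0.1, 0.8]
opening: 0.0876
gripper_force: 0.0
```

```bash
python3 fit.py w9 flat r1 sA dom sC r2
```

```text
[ 0.486  -0.1465  0.2162] [180.    0.  179.9]
flat [ 0.489  -0.1404] 60 [ 0.4887 -0.1403] 0.00026 pix [319. 216.]
r1 [ 0.4257 -0.1415] 60 [ 0.4252 -0.1415] 0.00152 pix [318. 148.]
sA [ 0.4293 -0.2303] 60 [ 0.4287 -0.2305] 0.00023 pix [219. 153.]
dom [ 0.4338 -0.3208] 60 [ 0.4333 -0.3198] 0.00032 pix [118. 158.]
sC [ 0.5515 -0.3163] 59 [ 0.5508 -0.3148] 0.001 pix [144. 277.]
r2 [ 0.4917 -0.3184] 60 [ 0.4913 -0.3186] 0.00038 pix [131. 220.]
```

Call:
play_rows(deltas=[[0.0011,0.0025,-0.058,0,0,0],[0.0011,0.0025,-0.058,0,0,0],[0.0011,0.0025,-0.058,0,0,0],[0,0,-0.035,0,0,0],[0,0,-0.02,0,0,0],[0,0,-0.0119,0,0,0],[0,0,0,0,0,0]])

```text
clock: 18.85
tool_pos: [0.4883, -0.1404, 0.0226]
orientation: [-180.0, -0.1, 180.0]
force: [-0.4, -0.6, 0.3]
opening: 0.0875
gripper_force: 0.0
```

Call:
play_rows(deltas=[[0,0,0,0,0,0],[0,0,0,0,0,0],[0,0,0,0,0,0],[0,0,0,0,0,0],[0,0,0,0,0,0],[0,0,0,0,0,0],[0,0,0,0,0,0],[0,0,0,0,0,0]], gripper=-1)

```text
clock: 19.65
tool_pos: [0.4886, -0.1413, 0.0237]
orientation: [-180.0, 0.0, 179.9]
force: [-0.8, 1.3, 3.5]
opening: 0.0444
gripper_force: 30.0
```

Call:
play_rows(deltas=[[0,0,0.03,0,0,0],[0,0,0.05,0,0,0],[0,0,0.053,0,0,0],[0.00375,0.0547,0,0,0,-0.0108],[0.00375,0.0547,0,0,0,-0.0108],[0.00375,0.0547,0,0,0,-0.0108],[0.00375,0.0547,0,0,0,-0.0108],[0.00375,0.0547,0,0,0,-0.0108],[0.00375,0.0547,0,0,0,-0.0108]])

```text
clock: 20.55
tool_pos: [0.5062, 0.1231, 0.1298]
orientation: [180.0, -0.0, 168.1]
force: [0.8, 0.1, -0.5]
opening: 0.0446
gripper_force: 30.0
```

Call:
play_rows(deltas=[[0,0,0,0,0,0],[0,0,0,0,0,0],[0,0,0,0,0,0]])

```text
clock: 20.85
tool_pos: [0.5061, 0.1207, 0.1295]
orientation: [-180.0, -0.0, 168.2]
force: [0.3, -1.1, -0.9]
opening: 0.0444
gripper_force: 30.0
```

Call:
play_rows(deltas=[[0.0003,0.0004,-0.0184,0,0,0],[0.0003,0.0004,-0.0184,0,0,0],[0,0,-0.005,0,0,0],[0,0,-0.005,0,0,0],[0,0,-0.005,0,0,0],[0,0,-0.005,0,0,0],[0,0,-0.002,0,0,0],[0,0,0,0,0,0],[0,0,0,0,0,0]])

```text
clock: 21.75
tool_pos: [0.5071, 0.1221, 0.083]
orientation: [180.0, 0.0, 168.2]
force: [-0.8, -0.4, -0.1]
opening: 0.0443
gripper_force: 30.0
```

Call:
play_rows(deltas=[[0,0,-0.0015,0,0,0],[0,0,0,0,0,0]])

```text
clock: 21.95
tool_pos: [0.5072, 0.1221, 0.0821]
orientation: [180.0, 0.0, 168.2]
force: [-0.8, 0.0, 3.6]
opening: 0.0444
gripper_force: 30.0
```

Call:
play_rows(deltas=[[0,0,0,0,0,0],[0,0,0,0,0,0],[0,0,0,0,0,0],[0,0,0.02,0,0,0],[0,0,0.06,0,0,0],[0,0,0.06,0,0,0]], gripper=0.4)

```text
clock: 22.55
tool_pos: [0.5063, 0.1214, 0.1941]
orientation: [-179.9, -0.1, 168.2]
force: [1.6, 1.7, 0.5]
opening: 0.0617
gripper_force: 0.0
```

Call:
play_rows(deltas=[[-0.015,-0.0545,0.02,0,0,0.0108],[-0.015,-0.0545,0.02,0,0,0.0108],[-0.015,-0.0545,0,0,0,0.0108],[-0.015,-0.0545,0,0,0,0.0108],[-0.015,-0.0545,0,0,0,0.0108],[-0.015,-0.0545,0,0,0,0.0108],[0,0,0,0,0,0],[0,0,0,0,0,0],[0,0,0,0,0,0]], gripper=1)

```text
clock: 23.45
tool_pos: [0.4352, -0.1393, 0.2256]
orientation: [180.0, 0.0, 179.9]
force: [-0.4, 0.0, 0.0]
opening: 0.0878
gripper_force: 0.0
```

```bash
python3 fit.py w10 r1 sA dom sC r2
```

```text
[ 0.4353 -0.139   0.2256] [180.    0.  179.9]
r1 [ 0.4257 -0.1415] 60 [ 0.4251 -0.1415] 0.00032 pix [310. 202.]
sA [ 0.4291 -0.2304] 60 [ 0.4288 -0.2305] 0.00029 pix [218. 206.]
dom [ 0.4336 -0.3207] 60 [ 0.4328 -0.3197] 0.00029 pix [123. 211.]
sC [ 0.5211 -0.3398] 19 [ 0.5209 -0.3249] 0.00323 pix [121. 292.]
r2 [ 0.4915 -0.3183] 57 [ 0.4895 -0.3171] 0.00151 pix [135. 267.]
```

Call:
play_rows(deltas=[[-0.0042,-0.001,-0.058,0,0,0],[-0.0042,-0.001,-0.058,0,0,0],[-0.0042,-0.001,-0.058,0,0,0],[0,0,-0.04,0,0,0],[0,0,-0.022,0,0,0],[0,0,-0.0129,0,0,0],[0,0,0,0,0,0]])

```text
clock: 24.2
tool_pos: [0.4247, -0.1413, 0.0255]
orientation: [-180.0, -0.1, 180.0]
force: [0.1, -0.4, 0.5]
opening: 0.0879
gripper_force: 0.0
```

Call:
play_rows(deltas=[[0,0,0,0,0,0],[0,0,0,0,0,0],[0,0,0,0,0,0],[0,0,0,0,0,0],[0,0,0,0,0,0],[0,0,0,0,0,0],[0,0,0,0,0,0]], gripper=-1)

```text
clock: 24.9
tool_pos: [0.4252, -0.1421, 0.0269]
orientation: [180.0, 0.0, 179.9]
force: [-0.6, 1.2, 6.0]
opening: 0.0527
gripper_force: 30.0
```

Call:
play_rows(deltas=[[0,0,0.03,0,0,0],[0,0,0.05,0,0,0],[0,0,0.055,0,0,0],[0.017,0.0549,0,0,0,-0.0108],[0.017,0.0549,0,0,0,-0.0108],[0.017,0.0549,0,0,0,-0.0108],[0.017,0.0549,0,0,0,-0.0108],[0.017,0.0549,0,0,0,-0.0108],[0.017,0.0549,0,0,0,-0.0108]])

```text
clock: 25.8
tool_pos: [0.5066, 0.1233, 0.1346]
orientation: [180.0, 0.0, 168.1]
force: [1.3, -0.8, -0.5]
opening: 0.0525
gripper_force: 30.0
```

Call:
play_rows(deltas=[[0,0,0,0,0,0],[0,0,0,0,0,0],[0,0,0,0,0,0]])

```text
clock: 26.1
tool_pos: [0.5059, 0.1208, 0.1341]
orientation: [-180.0, -0.1, 168.2]
force: [-0.8, -0.4, -0.0]
opening: 0.0525
gripper_force: 30.0
```

Call:
play_rows(deltas=[[0.0004,0.0004,-0.021,0,0,0],[0.0004,0.0004,-0.021,0,0,0],[0,0,-0.004,0,0,0],[0,0,-0.003,0,0,0],[0,0,0,0,0,0],[0,0,0,0,0,0]])

```text
clock: 26.7
tool_pos: [0.5075, 0.122, 0.096]
orientation: [180.0, 0.0, 168.2]
force: [0.5, -0.4, -0.0]
opening: 0.0529
gripper_force: 30.0
```

Call:
play_rows(deltas=[[0,0,-0.0015,0,0,0],[0,0,-0.001,0,0,0],[0,0,0,0,0,0]])

```text
clock: 27.0
tool_pos: [0.5072, 0.1221, 0.0934]
orientation: [180.0, 0.0, 168.2]
force: [-0.1, 0.4, 0.3]
opening: 0.0524
gripper_force: 30.0
```

Call:
play_rows(deltas=[[0,0,-0.0008,0,0,0],[0,0,0,0,0,0]])

```text
clock: 27.2
tool_pos: [0.5073, 0.1222, 0.0933]
orientation: [180.0, 0.0, 168.2]
force: [-2.4, -0.8, 7.6]
opening: 0.0525
gripper_force: 30.0
```

Call:
play_rows(deltas=[[0,0,0,0,0,0],[0,0,0,0,0,0],[0,0,0,0,0,0],[0,0,0.02,0,0,0],[0,0,0.06,0,0,0],[0,0,0.06,0,0,0]], gripper=0.55)

```text
clock: 27.8
tool_pos: [0.5065, 0.1216, 0.2051]
orientation: [-179.9, -0.1, 168.2]
force: [1.3, 0.5, 1.1]
opening: 0.0679
gripper_force: 0.0
```

Call:
play_rows(deltas=[[0.0032,-0.06,0,0,0,0.0072],[0.0032,-0.06,0,0,0,0.0072],[0.0032,-0.06,0,0,0,0.0072],[0.0032,-0.06,0,0,0,0.0072],[0.0032,-0.06,0,0,0,0.0072],[0.0032,-0.06,0,0,0,0.0072],[0.0032,-0.06,0,0,0,0.0072],[0.0032,-0.06,0,0,0,0.0072],[0.0032,-0.06,0,0,0,0.0072]], gripper=1)

```text
clock: 28.7
tool_pos: [0.53, -0.3119, 0.2045]
orientation: [180.0, -0.0, 179.9]
force: [2.0, 0.6, -0.1]
opening: 0.0878
gripper_force: 0.0
```

Call:
play_rows(deltas=[[0,0,0,0,0,0],[0,0,0,0,0,0],[0,0,0,0,0,0]])

```text
clock: 29.0
tool_pos: [0.53, -0.3094, 0.2044]
orientation: [180.0, -0.0, 179.9]
force: [0.5, -0.3, -0.1]
opening: 0.0876
gripper_force: 0.0
```

```bash
python3 fit.py w11 sA dom sC r2
```

```text
[ 0.5302 -0.309   0.2046] [180.   -0.  179.9]
sA [ 0.4295 -0.2307] 60 [ 0.4289 -0.2305] 0.0002 pix [406.  99.]
dom [ 0.4339 -0.3211] 60 [ 0.4336 -0.321 ] 0.0002 pix [298. 105.]
sC [ 0.5515 -0.3167] 60 [ 0.5512 -0.3167] 0.00024 pix [305. 238.]
r2 [ 0.4919 -0.3187] 60 [ 0.4912 -0.3188] 0.00031 pix [302. 175.]
```

Call:
play_rows(deltas=[[0.0087,-0.0032,-0.055,0,0,0],[0.0087,-0.0032,-0.055,0,0,0],[0.0087,-0.0032,-0.055,0,0,0],[0,0,-0.035,0,0,0],[0,0,-0.018,0,0,0],[0,0,-0.0093,0,0,0],[0,0,0,0,0,0]])

```text
clock: 29.75
tool_pos: [0.551, -0.3159, 0.0226]
orientation: [179.9, -0.1, 179.9]
force: [0.8, 5.4, -3.1]
opening: 0.0876
gripper_force: 2.7
```

Call:
play_rows(deltas=[[0,0,0,0,0,0],[0,0,0,0,0,0],[0,0,0,0,0,0],[0,0,0,0,0,0],[0,0,0,0,0,0],[0,0,0,0,0,0],[0,0,0,0,0,0],[0,0,0,0,0,0]], gripper=-1)

```text
clock: 30.55
tool_pos: [0.5512, -0.3177, 0.023]
orientation: [-180.0, 0.0, 179.9]
force: [-0.1, -0.5, 2.0]
opening: 0.0439
gripper_force: 30.0
```

Call:
play_rows(deltas=[[0,0,0.04,0,0,0],[0,0,0.053,0,0,0],[0,0,0.053,0,0,0]])

```text
clock: 30.85
tool_pos: [0.5505, -0.3175, 0.1403]
orientation: [180.0, -0.1, 179.9]
force: [1.4, 0.3, 0.2]
opening: 0.0438
gripper_force: 30.0
```

Call:
play_rows(deltas=[[0.0078,0.0592,0,0,0,0.0269],[0.0078,0.0592,0,0,0,0.0269],[0.0078,0.0592,0,0,0,0.0269],[0.0078,0.0592,0,0,0,0.0269],[0.0078,0.0592,0,0,0,0.0269],[0.0078,0.0592,0,0,0,0.0269],[0.0078,0.0592,0,0,0,0.0269],[0.0078,0.0592,0,0,0,0.0269],[0.0078,0.0592,0,0,0,0.0269],[0.0078,0.0592,0,0,0,0.0269]])

```text
clock: 31.85
tool_pos: [0.6133, 0.158, 0.1396]
orientation: [180.0, -0.0, -131.5]
force: [0.0, -0.2, 0.2]
opening: 0.044
gripper_force: 30.0
```

Call:
play_rows(deltas=[[0,0,0,0,0,0],[0,0,0,0,0,0],[0,0,0,0,0,0]])

```text
clock: 32.15
tool_pos: [0.6131, 0.1555, 0.1393]
orientation: [180.0, -0.0, -131.7]
force: [-0.5, 0.4, -0.0]
opening: 0.0441
gripper_force: 30.0
```

Run:
```python
from h import *
im,W,m=world('wrist'); cv2.imwrite('pics/w12.png',im); np.save('w12.npy',W); o=get_obs(); print(o['tool_pos'],o['orientation'])
c=np.array([.5708,.1078]); z=W[...,2];v,u=np.mgrid[0:480,0:640]
M=(z>.064)&(z<.078)&(np.hypot(W[...,0]-c[0],W[...,1]-c[1])<.1)&(v<320)
k,l,s,ce=cv2.connectedComponentsWithStats(M.astype(np.uint8))
for i in range(1,k):
    if s[i,4]>25:
        p=W[l==i].mean(0); print(s[i,4],np.round(ce[i]),np.round(p,4),'rel',np.round(p[:2]-c,4))
print(pix(m,(.6135,.156,.074)),pix(m,(.5068,.1214,.08)))
```

```text
[0.61323829 0.15506416 0.13948227] [ 1.79988653e+02 -2.86685977e-02 -1.31772077e+02]
307 [177.  35.] [0.5831 0.0205 0.0714] rel [ 0.0123 -0.0873]
66 [447.  30.] [0.4811 0.1089 0.0728] rel [-0.0897  0.0011]
3982 [422.  88.] [0.5058 0.1226 0.0695] rel [-0.065   0.0148]
228 [256.  83.] [0.5692 0.0634 0.0722] rel [-0.0016 -0.0444]
201 [363.  84.] [0.5281 0.1004 0.0723] rel [-0.0427 -0.0074]
272 [152.  93.] [0.6132 0.0303 0.0713] rel [ 0.0424 -0.0775]
210 [229. 138.] [0.5991 0.0732 0.0719] rel [ 0.0283 -0.0346]
147 [390. 140.] [0.5353 0.1317 0.0723] rel [-0.0355  0.0239]
181 [282. 225.] [0.6108 0.1277 0.0718] rel [0.04   0.0199]
180 [337. 225.] [0.5872 0.1488 0.0718] rel [0.0164 0.041 ]
179 [284. 297.] [0.641  0.1613 0.0711] rel [0.0702 0.0535]
180 [336. 297.] [0.6174 0.1825 0.071 ] rel [0.0466 0.0747]
(np.float64(311.36403767500104), np.float64(264.1830096241652)) (np.float64(424.55288788486723), np.float64(85.26605580363844))
```

View pics/w12.png

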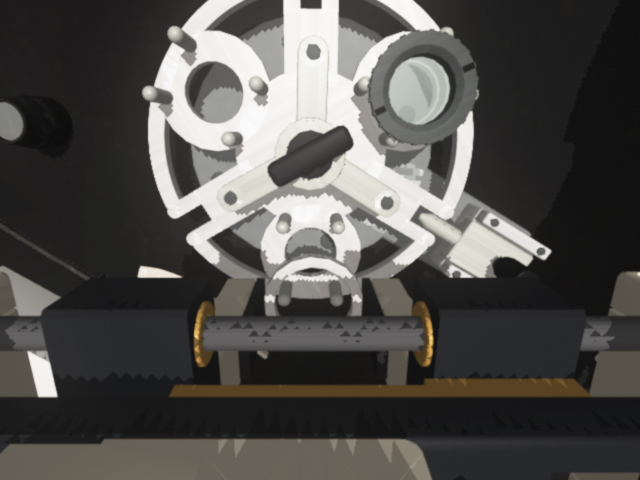

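The stack in cell A looks right, with the ring flat at (424,88) and the bolt nose in its notch at (430,225). The held thin spacer at (312,280) lines up with cell B. Lowering it.

Call:
play_rows(deltas=[[0.0007,0.0003,-0.0253,0,0,0],[0.0007,0.0003,-0.0253,0,0,0],[0,0,0,0,0,0],[0,0,-0.005,0,0,0],[0,0,-0.005,0,0,0],[0,0,-0.005,0,0,0],[0,0,-0.005,0,0,0],[0,0,0,0,0,0]])

```text
clock: 33.0
tool_pos: [0.6144, 0.1559, 0.0828]
orientation: [180.0, -0.0, -131.7]
force: [0.7, -2.9, -0.7]
opening: 0.0445
gripper_force: 30.0
```

Call:
play_rows(deltas=[[0,0,-0.005,0,0,0],[0,0,-0.005,0,0,0],[0,0,-0.0045,0,0,0],[0,0,0,0,0,0],[0,0,-0.001,0,0,0],[0,0,0,0,0,0]])

```text
clock: 33.6
tool_pos: [0.6143, 0.156, 0.0707]
orientation: [180.0, -0.1, -131.7]
force: [0.4, -6.4, 0.4]
opening: 0.0441
gripper_force: 30.0
```

Call:
play_rows(deltas=[[0,-0.0008,0,0,0,0],[0,0,-0.0015,0,0,0],[0,0,0,0,0,0],[0,0,0,0,0,0]])

```text
clock: 34.0
tool_pos: [0.6145, 0.1558, 0.0695]
orientation: [180.0, -0.0, -131.7]
force: [-1.3, -4.7, 1.2]
opening: 0.044
gripper_force: 30.0
```

Call:
play_rows(deltas=[[0,-0.0005,-0.0006,0,0,0],[0,0,0,0,0,0]])

```text
clock: 34.2
tool_pos: [0.6147, 0.1557, 0.0694]
orientation: [-180.0, 0.0, -131.7]
force: [-1.6, -2.7, 4.1]
opening: 0.0442
gripper_force: 30.0
```

Call:
play_rows(deltas=[[0,0,0,0,0,0],[0,0,0,0,0,0],[0,0,0,0,0,0],[0,0,0.02,0,0,0],[0,0,0.06,0,0,0],[0,0,0.06,0,0,0]], gripper=0.4)

```text
clock: 34.8
tool_pos: [0.6141, 0.1555, 0.1813]
orientation: [180.0, -0.1, -131.7]
force: [1.4, 0.8, 0.4]
opening: 0.0614
gripper_force: 0.0
```

Run:
```python
from h import *
from fit import topfit
im,W,m=world('wrist'); np.save('w13.npy',W); o=get_obs(); print(o['tool_pos'],o['opening'])
cv2.imwrite('pics/w13.png',im)
print(topfit(W,(.6143,.1555),.054,.023)); B=blob(W,(.6143,.1555),.022,.0505,.058); print(len(B),B.mean(0))
c=np.array([.5708,.1078]); z=W[...,2];v,u=np.mgrid[0:480,0:640]
M=(z>.064)&(z<.078)&(np.hypot(W[...,0]-.6143,W[...,1]-.1555)<.04)&(v<330)
k,l,s,ce=cv2.connectedComponentsWithStats(M.astype(np.uint8))
for i in range(1,k):
    if s[i,4]>25: print(s[i,4],np.round(ce[i]),np.round(W[l==i].mean(0),4))
```

```text
[0.61835748 0.15669143 0.19158317] 0.061564755107025665
(array([0.61513624, 0.15686772]), 60, array([0.6154, 0.1568]), 0.00137)
969 [0.61357647 0.15373169 0.0538453 ]
120 [288. 210.] [0.6108 0.1278 0.072 ]
126 [334. 210.] [0.5872 0.1489 0.0719]
123 [289. 272.] [0.6411 0.1614 0.0713]
128 [333. 272.] [0.6174 0.1825 0.0711]
```

Call:
play_rows(deltas=[[-0.0218,-0.057,0,0,0,-0.0268],[-0.0218,-0.057,0,0,0,-0.0268],[-0.0218,-0.057,0,0,0,-0.0268],[-0.0218,-0.057,0,0,0,-0.0268],[-0.0218,-0.057,0,0,0,-0.0268],[-0.0218,-0.057,0,0,0,-0.0268],[-0.0218,-0.057,0,0,0,-0.0268],[-0.0218,-0.057,0,0,0,-0.0268],[-0.0218,-0.057,0,0,0,-0.0268],[-0.0218,-0.057,0,0,0,-0.0268]], gripper=0.5)

```text
clock: 35.85
tool_pos: [0.4397, -0.3021, 0.1814]
orientation: [-180.0, 0.1, 179.9]
force: [1.1, -0.6, 0.9]
opening: 0.0657
gripper_force: 0.0
```

Call:
play_rows(deltas=[[0,0,0,0,0,0],[0,0,0,0,0,0],[0,0,0,0,0,0]])

```text
clock: 36.15
tool_pos: [0.4406, -0.3001, 0.181]
orientation: [180.0, 0.0, -179.9]
force: [0.7, -0.0, -1.0]
opening: 0.0661
gripper_force: 0.0
```

```bash
python3 fit.py w14 sA dom r2
```

```text
[ 0.4408 -0.2997  0.1811] [ 180.     0.  -179.9]
sA [ 0.4293 -0.2308] 60 [ 0.4289 -0.2308] 0.00019 pix [395. 210.]
dom [ 0.4337 -0.321 ] 60 [ 0.4329 -0.3209] 0.00021 pix [287. 215.]
r2 [ 0.4917 -0.3187] 60 [ 0.4913 -0.3188] 0.00032 pix [291. 279.]
```

Call:
play_rows(deltas=[[-0.0047,-0.0133,-0.058,0,0,0],[-0.0047,-0.0133,-0.058,0,0,0],[0,0,-0.04,0,0,0],[0,0,-0.025,0,0,0],[0,0,-0.0141,0,0,0],[0,0,0,0,0,0]])

```text
clock: 36.8
tool_pos: [0.4326, -0.3207, 0.0238]
orientation: [180.0, -0.1, -179.8]
force: [-1.0, -0.5, 0.3]
opening: 0.0658
gripper_force: 0.0
```

Call:
play_rows(deltas=[[0,0,0,0,0,0],[0,0,0,0,0,0],[0,0,0,0,0,0],[0,0,0,0,0,0],[0,0,0,0,0,0],[0,0,0,0,0,0]], gripper=-1)

```text
clock: 37.4
tool_pos: [0.4335, -0.322, 0.0261]
orientation: [-180.0, 0.1, -179.9]
force: [-0.2, 2.4, 7.2]
opening: 0.0451
gripper_force: 30.0
```

Call:
play_rows(deltas=[[0,0,0.04,0,0,0],[0,0,0.055,0,0,0],[0,0,0.0537,0,0,0],[0.02055,0.0542,0,0,0,0.02434],[0.02055,0.0542,0,0,0,0.02434],[0.02055,0.0542,0,0,0,0.02434],[0.02055,0.0542,0,0,0,0.02434]])

```text
clock: 38.1
tool_pos: [0.4986, -0.1469, 0.1446]
orientation: [-180.0, 0.1, -162.3]
force: [0.5, -1.1, -0.3]
opening: 0.0447
gripper_force: 30.0
```

Call:
play_rows(deltas=[[0.02055,0.0542,0,0,0,0.02434],[0.02055,0.0542,0,0,0,0.02434],[0.02055,0.0542,0,0,0,0.02434],[0.02055,0.0542,0,0,0,0.02434],[0.02055,0.0542,0,0,0,0.02434],[0.02055,0.0542,0,0,0,0.02434],[0.02055,0.0542,0,0,0,0.02434],[0,0,0,0,0,0],[0,0,0,0,0,0],[0,0,0,0,0,0]])

```text
clock: 39.1
tool_pos: [0.613, 0.1545, 0.1438]
orientation: [180.0, -0.0, -131.8]
force: [0.5, -0.9, 0.1]
opening: 0.0447
gripper_force: 30.0
```

Call:
play_rows(deltas=[[0.0007,0.0003,-0.026,0,0,0],[0.0007,0.0003,-0.026,0,0,0],[0,0,0,0,0,0],[0,0,-0.005,0,0,0],[0,0,-0.005,0,0,0],[0,0,-0.005,0,0,0],[0,0,-0.005,0,0,0],[0,0,0,0,0,0]])

```text
clock: 39.9
tool_pos: [0.6144, 0.1555, 0.086]
orientation: [180.0, -0.0, -131.8]
force: [0.4, -0.9, -0.8]
opening: 0.0449
gripper_force: 30.0
```

Call:
play_rows(deltas=[[0,0,-0.004,0,0,0],[0,0,-0.003,0,0,0],[0,0,0,0,0,0],[0,0,0,0,0,0]])

```text
clock: 40.3
tool_pos: [0.6147, 0.1556, 0.0807]
orientation: [-180.0, -0.0, -131.7]
force: [0.4, 0.2, 0.2]
opening: 0.0451
gripper_force: 30.0
```

Call:
play_rows(deltas=[[0,0,-0.0015,0,0,0],[0,0,-0.0015,0,0,0],[0,0,-0.001,0,0,0],[0,0,0,0,0,0]])

```text
clock: 40.7
tool_pos: [0.615, 0.1555, 0.0785]
orientation: [-180.0, 0.0, -131.7]
force: [-2.2, -1.7, 5.8]
opening: 0.0449
gripper_force: 30.0
```

Call:
play_rows(deltas=[[0,0,0,0,0,0],[0,0,0,0,0,0],[0,0,0,0,0,0],[0,0,0.02,0,0,0],[0,0,0.06,0,0,0],[0,0,0.06,0,0,0]], gripper=0.4)

```text
clock: 41.3
tool_pos: [0.6139, 0.1552, 0.1896]
orientation: [179.9, -0.2, -131.7]
force: [1.1, 0.9, 0.0]
opening: 0.0612
gripper_force: 0.0
```

Call:
play_rows(deltas=[[-0.0155,-0.0573,0,0,0,-0.0268],[-0.0155,-0.0573,0,0,0,-0.0268],[-0.0155,-0.0573,0,0,0,-0.0268],[-0.0155,-0.0573,0,0,0,-0.0268],[-0.0155,-0.0573,0,0,0,-0.0268],[-0.0155,-0.0573,0,0,0,-0.0268],[-0.0155,-0.0573,0,0,0,-0.0268],[-0.0155,-0.0573,0,0,0,-0.0268],[-0.0155,-0.0573,0,0,0,-0.0268],[-0.0155,-0.0573,0,0,0,-0.0268]], gripper=0.5)

```text
clock: 42.3
tool_pos: [0.4899, -0.3044, 0.1896]
orientation: [-180.0, 0.0, 179.8]
force: [0.8, -0.7, 0.6]
opening: 0.0656
gripper_force: 0.0
```

Call:
play_rows(deltas=[[0,0,0,0,0,0],[0,0,0,0,0,0],[0,0,0,0,0,0]])

```text
clock: 42.6
tool_pos: [0.4907, -0.3023, 0.1894]
orientation: [180.0, -0.0, -179.9]
force: [0.9, 1.2, 0.1]
opening: 0.0657
gripper_force: 0.0
```

```bash
python3 fit.py w15 sA r2
```

```text
[ 0.4909 -0.3019  0.1895] [ 180.    -0.  -179.9]
sA [ 0.4294 -0.2308] 60 [ 0.4289 -0.2306] 0.00022 pix [399. 148.]
r2 [ 0.4918 -0.3187] 60 [ 0.4912 -0.3188] 0.00031 pix [294. 222.]
```

Call:
play_rows(deltas=[[0.0002,-0.0105,-0.058,0,0,0],[0.0002,-0.0105,-0.058,0,0,0],[0,0,-0.045,0,0,0],[0,0,-0.027,0,0,0],[0,0,-0.0149,0,0,0],[0,0,0,0,0,0]])

```text
clock: 43.25
tool_pos: [0.4907, -0.3184, 0.0259]
orientation: [180.0, -0.1, -179.9]
force: [-0.3, 0.3, 0.1]
opening: 0.0658
gripper_force: 0.0
```

Call:
play_rows(deltas=[[0,0,0,0,0,0],[0,0,0,0,0,0],[0,0,0,0,0,0],[0,0,0,0,0,0],[0,0,0,0,0,0]], gripper=-1)

```text
clock: 43.75
tool_pos: [0.4921, -0.3197, 0.0287]
orientation: [-180.0, 0.2, -180.0]
force: [0.7, 3.1, 6.4]
opening: 0.0523
gripper_force: 30.0
```

Call:
play_rows(deltas=[[0,0,0.04,0,0,0],[0,0,0.055,0,0,0],[0,0,0.052,0,0,0]])

```text
clock: 44.05
tool_pos: [0.4905, -0.3196, 0.1465]
orientation: [180.0, -0.0, -180.0]
force: [1.4, -0.1, -1.2]
opening: 0.0526
gripper_force: 30.0
```

Call:
play_rows(deltas=[[0.01525,0.0594,0,0,0,0.0268],[0.01525,0.0594,0,0,0,0.0268],[0.01525,0.0594,0,0,0,0.0268],[0.01525,0.0594,0,0,0,0.0268],[0.01525,0.0594,0,0,0,0.0268],[0.01525,0.0594,0,0,0,0.0268],[0.01525,0.0594,0,0,0,0.0268],[0.01525,0.0594,0,0,0,0.0268],[0.01525,0.0594,0,0,0,0.0268],[0.01525,0.0594,0,0,0,0.0268]])

```text
clock: 45.05
tool_pos: [0.6131, 0.1576, 0.1454]
orientation: [-180.0, 0.0, -131.5]
force: [1.2, 0.3, -0.2]
opening: 0.0523
gripper_force: 30.0
```

Call:
play_rows(deltas=[[0,0,0,0,0,0],[0,0,0,0,0,0],[0,0,0,0,0,0]])

```text
clock: 45.35
tool_pos: [0.6125, 0.155, 0.1448]
orientation: [180.0, -0.0, -131.8]
force: [-0.4, -0.9, -0.9]
opening: 0.052
gripper_force: 30.0
```

Call:
play_rows(deltas=[[0.001,0.0001,-0.0268,0,0,0],[0.001,0.0001,-0.0268,0,0,0],[0,0,0,0,0,0],[0,0,-0.004,0,0,0],[0,0,-0.0025,0,0,0],[0,0,0,0,0,0],[0,0,0,0,0,0]])

```text
clock: 46.05
tool_pos: [0.6148, 0.1558, 0.0975]
orientation: [-180.0, 0.1, -131.8]
force: [-0.1, 0.5, 0.3]
opening: 0.0519
gripper_force: 30.0
```

Call:
play_rows(deltas=[[0,0,-0.0015,0,0,0],[0,0,-0.0012,0,0,0],[0,0,0,0,0,0]])

```text
clock: 46.35
tool_pos: [0.6148, 0.1558, 0.0952]
orientation: [-180.0, 0.0, -131.7]
force: [-0.3, -0.4, 4.2]
opening: 0.0523
gripper_force: 30.0
```

Call:
play_rows(deltas=[[0,0,-0.001,0,0,0],[0,0,0,0,0,0]])

```text
clock: 46.55
tool_pos: [0.615, 0.1557, 0.0951]
orientation: [-179.9, 0.0, -131.7]
force: [-1.1, -1.6, 8.7]
opening: 0.0525
gripper_force: 30.0
```

Call:
play_rows(deltas=[[0,0,0,0,0,0],[0,0,0,0,0,0],[0,0,0,0,0,0],[0,0,0.02,0,0,0],[0,0,0.06,0,0,0],[0,0,0.06,0,0,0],[-0.01,-0.03,0.02,0,0,0],[-0.01,-0.03,0.02,0,0,0],[0,0,0,0,0,0],[0,0,0,0,0,0]], gripper=0.55)

```text
clock: 47.55
tool_pos: [0.5986, 0.1075, 0.238]
orientation: [-180.0, 0.1, -131.8]
force: [0.1, -0.2, -0.7]
opening: 0.0681
gripper_force: 0.0
```

Call:
play_rows(deltas=[[-0.06,0,0.02,0,0,-0.0268],[-0.04,0.01,0.02,0,0,-0.0268],[0,0.01,0.02,0,0,-0.0268],[0,0,0,0,0,-0.0268],[0,0,0,0,0,-0.0268],[0,0,0,0,0,-0.0268],[0,0,0,0,0,-0.0268],[0,0,0,0,0,-0.0268],[0,0,0,0,0,0],[0,0,0,0,0,0]], gripper=1)

```text
clock: 48.55
tool_pos: [0.5191, 0.1242, 0.2847]
orientation: [-180.0, -0.1, -170.2]
force: [0.2, -0.2, -0.0]
opening: 0.0876
gripper_force: 0.0
```

Run:
```python
from h import *
im,W,m=world('wrist'); np.save('w16.npy',W); o=get_obs(); print(o['tool_pos'],o['orientation'],o['opening'])
cv2.imwrite('pics/w16.png',im)
z=W[...,2]
for c in [(.507,.1218),(.6146,.1557)]:
    d=np.hypot(W[...,0]-c[0],W[...,1]-c[1]); M=(d>.0185)&(d<.026)&(z>.07)&(z<.09); P=W[M]
    A=np.c_[P[:,0]-c[0],P[:,1]-c[1],np.ones(len(P))]; print(len(P),np.median(P[:,2]),np.linalg.lstsq(A,P[:,2],rcond=None)[0],P.mean(0))
h=notches(W,np.array([.5708,.1078])); print([(a,int(x)) for a,x in zip(range(-180,180),h) if x<3])
A=(z>.1)&(z<.112)&(im.max(2)<70); A[320:]=0; P=W[A][:,:2]; 
vt=np.linalg.svd(P-P.mean(0))[2]; print('wing',len(P),P.mean(0),np.degrees(np.arctan2(vt[0,1],vt[0,0])))
```

```text
[0.51908648 0.1241183  0.2849072 ] [-1.79978465e+02 -6.23348895e-02 -1.70187935e+02] 0.08768505871061501
1202 0.07995361847644572 [-0.00492264 -0.00231184  0.07988634] [0.50656737 0.12169746 0.07988871]
562 0.07985342946123858 [ 0.00032927 -0.0027904   0.07971504] [0.60370731 0.15369893 0.07971704]
[(-136, 0), (-135, 0), (-134, 0), (-133, 0), (-132, 0), (-131, 0), (-130, 0), (-60, 2), (-17, 0), (-16, 0), (-15, 0), (-14, 0), (-13, 0), (-12, 0), (-11, 0), (-10, 0), (-9, 0), (-8, 0), (-7, 0), (-6, 0), (-5, 0), (-4, 0), (-3, 0), (-2, 0), (-1, 0), (0, 0), (1, 0), (2, 0), (3, 0), (4, 0), (5, 0), (6, 0), (7, 0), (8, 0), (9, 0), (10, 0), (11, 0), (12, 0), (13, 0), (14, 0), (15, 0), (16, 0), (17, 0), (18, 0), (19, 0), (20, 0), (21, 0), (22, 0), (23, 0), (24, 0), (25, 0), (26, 0), (27, 0), (28, 0), (29, 0), (30, 0), (31, 0), (32, 0), (33, 0), (34, 0), (35, 0), (36, 0), (37, 0), (38, 0), (39, 0), (40, 0), (41, 0), (42, 0), (43, 0), (44, 0), (45, 0), (46, 0), (47, 0), (48, 0), (49, 0), (50, 0), (51, 0), (52, 0), (53, 0), (54, 0), (55, 0), (56, 0), (57, 0), (58, 0), (59, 1), (156, 2), (157, 2), (178, 1)]
wing 545 [0.56943168 0.10768273] -13.62455240695729
```

View pics/w16.png

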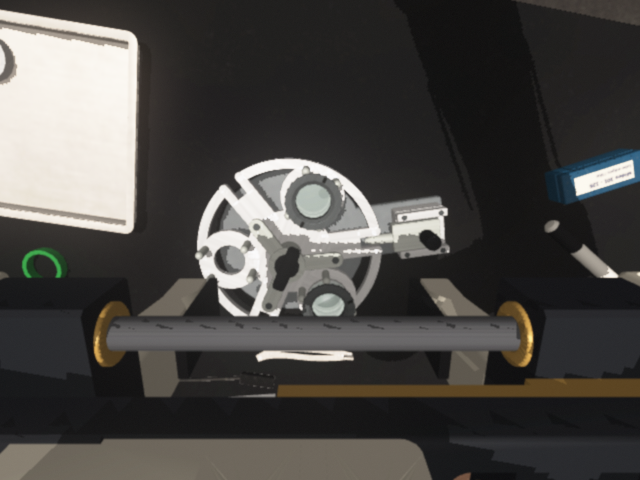

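Both rings are at the same height (80 mm) and level; cell A is at (315,200), cell B at (328,302), and the bolt nose is at (375,243). To leave the last joint 60° of clockwise room, I'll swing the tool half a turn before gripping the wing.

Call:
play_rows(deltas=[[0.0064,-0.002,0,0,0,0.046],[0.0064,-0.002,0,0,0,0.046],[0.0064,-0.002,0,0,0,0.046],[0.0064,-0.002,0,0,0,0.046],[0.0064,-0.002,0,0,0,0.046],[0.0064,-0.002,0,0,0,0.046],[0.0064,-0.002,0,0,0,0.046],[0.0064,-0.002,0,0,0,0.046],[0.0064,-0.002,0,0,0,0.046],[0.0064,-0.002,0,0,0,0.046]])

```text
clock: 49.6
tool_pos: [0.5706, 0.1078, 0.2853]
orientation: [180.0, -0.0, -87.1]
force: [-0.4, 0.2, 0.1]
opening: 0.0878
gripper_force: 0.0
```

Call:
play_rows(deltas=[[0,0,0,0,0,0.046],[0,0,0,0,0,0.046],[0,0,0,0,0,0.046],[0,0,0,0,0,0.046],[0,0,0,0,0,0.046],[0,0,0,0,0,0.046],[0,0,0,0,0,0.046],[0,0,0,0,0,0.046],[0,0,0,0,0,0.046],[0,0,0,0,0,0]])

```text
clock: 50.6
tool_pos: [0.5704, 0.1079, 0.2853]
orientation: [180.0, 0.0, -12.8]
force: [0.2, -0.5, 0.2]
opening: 0.0875
gripper_force: 0.0
```

Call:
play_rows(deltas=[[0,0,0,0,0,0],[0,0,0,0,0,0]])

```text
clock: 50.8
tool_pos: [0.5703, 0.1078, 0.2855]
orientation: [180.0, 0.0, -13.2]
force: [-0.6, -0.3, 0.5]
opening: 0.0876
gripper_force: 0.0
```

```bash
python3 -c "
from plant import *
print(get_obs())" | head -3
```

```text
{'clock': 50.8, 'joint_pos': array([ 3.00004859e+01,  1.03342371e+01, -8.03675986e+00, -3.69840558e-04,
       -7.16379966e+01,  4.68233710e+01]), 'qvel': array([-0.04092049, -0.10508248,  0.06707294,  0.13714385, -0.13676737,
        0.6398195 ]), 'tau': array([ 1.10909753e-02, -4.44120347e+01,  2.96571189e+01,  7.00692147e+00,
```

Call:
play_rows(deltas=[[0.0002,0.0002,-0.058,0,0,0],[0,0,-0.058,0,0,0],[0,0,-0.058,0,0,0],[0,0,-0.025,0,0,0],[0,0,-0.0141,0,0,0],[0,0,0,0,0,0]])

```text
clock: 51.4
tool_pos: [0.5701, 0.1077, 0.114]
orientation: [179.9, 0.1, -13.1]
force: [-0.1, 0.4, 0.0]
opening: 0.0875
gripper_force: 0.0
```

Call:
play_rows(deltas=[[0,0,0,0,0,0],[0,0,0,0,0,0],[0,0,0,0,0,0],[0,0,0,0,0,0],[0,0,0,0,0,0],[0,0,0,0,0,0],[0,0,0,0,0,0],[0,0,0,0,0,0],[0,0,0,0,0,0],[0,0,0,0,0,0]], gripper=-1)

```text
clock: 52.4
tool_pos: [0.5705, 0.1079, 0.1151]
orientation: [180.0, 0.0, -13.0]
force: [0.4, -0.3, -1.1]
opening: 0.0134
gripper_force: 0.0
```

Call:
play_rows(deltas=[[0,0,0,0,0,0],[0,0,0,0,0,0],[0,0,0,0,0,0],[0,0,0,0,0,0]])

```text
clock: 52.8
tool_pos: [0.5705, 0.108, 0.1151]
orientation: [-180.0, -0.0, -13.0]
force: [0.3, -0.2, -0.2]
opening: 0.0112
gripper_force: 30.0
```

Gripping the wing bar itself this time (11 mm). Turning clockwise.

Call:
play_rows(deltas=[[0,0,0,0,0,-0.0278],[0,0,0,0,0,-0.0278],[0,0,0,0,0,-0.0278],[0,0,0,0,0,-0.0278],[0,0,0,0,0,-0.0278],[0,0,0,0,0,-0.0278],[0,0,0,0,0,-0.0278],[0,0,0,0,0,-0.0278],[0,0,0,0,0,-0.0278],[0,0,0,0,0,-0.0278]])

```text
clock: 53.8
tool_pos: [0.5715, 0.1092, 0.1151]
orientation: [-179.8, 0.0, -63.2]
force: [3.4, 4.5, -4.1]
opening: 0.0116
gripper_force: 30.0
```

Call:
play_rows(deltas=[[0,0,0,0,0,-0.0222],[0,0,0,0,0,-0.0222],[0,0,0,0,0,-0.0111],[0,0,0,0,0,-0.0083],[0,0,0,0,0,0],[0,0,0,0,0,0]])

```text
clock: 54.4
tool_pos: [0.5718, 0.1094, 0.1151]
orientation: [-179.8, 0.1, -74.5]
force: [4.2, 5.2, -6.2]
opening: 0.0116
gripper_force: 30.5
```

Run:
```python
from h import *
o=get_obs(); print(o['orientation'],o['moment'],o['force'],o['opening'])
im,W,m=world('wrist'); np.save('w17.npy',W); cv2.imwrite('pics/w17.png',im)
h=notches(W,np.array([.5708,.1078])); print([(a,int(x)) for a,x in zip(range(-180,180),h) if x<3])
```

```text
[-1.79823596e+02  6.31686679e-02 -7.44699850e+01] [ 1.84601469 -1.18540388  0.45053404] [ 4.18137942  5.16430959 -6.23597896] 0.011603946295782142
[(-180, 0), (-179, 0), (-178, 0), (-177, 0), (-176, 0), (-175, 0), (-174, 1), (-135, 0), (-134, 0), (-133, 0), (-132, 0), (-131, 0), (-130, 0), (-16, 0), (-15, 0), (-14, 0), (-13, 0), (-12, 0), (-11, 0), (-10, 1), (24, 1), (25, 0), (26, 0), (27, 0), (28, 0), (29, 0), (30, 0), (31, 0), (32, 0), (33, 0), (34, 0), (35, 0), (36, 0), (37, 0), (38, 0), (39, 0), (40, 0), (41, 0), (42, 0), (43, 0), (44, 0), (45, 0), (46, 0), (47, 0), (48, 0), (49, 0), (50, 0), (51, 0), (52, 0), (53, 0), (54, 0), (55, 0), (56, 0), (57, 0), (58, 0), (59, 0), (60, 0), (61, 0), (62, 0), (63, 0), (64, 0), (65, 0), (66, 0), (67, 0), (68, 0), (69, 0), (70, 0), (71, 0), (72, 0), (73, 0), (74, 0), (75, 0), (76, 0), (77, 0), (78, 0), (79, 0), (80, 0), (81, 0), (82, 0), (83, 0), (84, 0), (85, 0), (86, 0), (87, 0), (88, 0), (89, 0), (90, 0), (91, 0), (92, 0), (103, 1), (117, 0), (118, 0), (119, 0), (120, 0), (121, 0), (122, 0), (123, 0), (124, 0), (125, 0), (126, 0), (127, 0), (128, 0), (129, 0), (130, 0), (131, 0), (132, 0), (133, 0), (134, 0), (135, 0), (136, 0), (137, 0), (138, 0), (139, 0), (140, 0), (141, 0), (142, 0), (143, 0), (144, 0), (145, 0), (146, 0), (147, 0), (148, 0), (149, 0), (150, 0), (151, 0), (152, 0), (153, 0), (154, 0), (155, 0), (156, 0), (157, 0), (158, 0), (159, 0), (160, 0), (161, 0), (162, 0), (163, 0), (164, 0), (165, 0), (166, 0), (167, 0), (168, 0), (169, 0), (170, 0), (171, 0), (172, 0), (173, 0), (174, 0), (175, 0), (176, 0), (177, 0), (178, 0), (179, 0)]
```

Call:
play_rows(deltas=[[0,0,0,0,0,-0.008],[0,0,0,0,0,0],[0,0,0,0,0,0]])

```text
clock: 54.75
tool_pos: [0.5718, 0.1094, 0.1151]
orientation: [-179.8, 0.1, -75.9]
force: [4.3, 5.1, -4.8]
opening: 0.0117
gripper_force: 31.2
```

```bash
python3 -c "
from plant import *
o=get_obs(); print(o['orientation'],o['moment'],o['force'])"
```

```text
[-1.79830402e+02  6.20547768e-02 -7.58914490e+01] [ 1.85538317 -1.19853642  0.62788721] [ 4.25740289  5.0691527  -4.76087951]
```

The star is at its stop: the turning moment rises while the wheel stays put. I'll release, rise, and check.

Call:
play_rows(deltas=[[0,0,0,0,0,0],[0,0,0,0,0,0],[0,0,0,0,0,0],[0,0,0,0,0,0],[0,0,0.03,0,0,0],[0,0,0.06,0,0,0],[0,0,0.06,0,0,0],[0,0.03,0.05,0,0,0],[0,0,0,0,0,0],[0,0,0,0,0,0]], gripper=1)

```text
clock: 55.75
tool_pos: [0.5706, 0.1324, 0.2763]
orientation: [-179.9, 0.1, -76.0]
force: [-0.7, 0.0, -1.3]
opening: 0.0852
gripper_force: 0.0
```

Run:
```python
from h import *
im,W,m=world('wrist'); np.save('w18.npy',W); cv2.imwrite('pics/w18.png',im); o=get_obs(); print(o['tool_pos'],o['orientation'])
z=W[...,2]; A=(z>.1)&(z<.112)&(im.max(2)<70); A[320:]=0; P=W[A][:,:2]; 
vt=np.linalg.svd(P-P.mean(0))[2]; print('wing',len(P),P.mean(0),np.degrees(np.arctan2(vt[0,1],vt[0,0])))
h=notches(W,np.array([.5708,.1078])); print([a for a,x in zip(range(-180,180),h) if x<3])
v,u=np.mgrid[0:480,0:640]
B=(z>.072)&(z<.09)&(im.max(2)<70)&(np.hypot(W[...,0]-.527,W[...,1]-.2424)<.02);print('grip',B.sum(),W[B].mean(0))
for c in [(.507,.1218),(.6146,.1557)]:
    d=np.hypot(W[...,0]-c[0],W[...,1]-c[1]); M=(d>.0185)&(d<.026)&(z>.07)&(z<.09); print(M.sum(),W[M].mean(0),np.percentile(z[M],[10,50,90]))
```

```text
[0.56998928 0.13190946 0.27488189] [ 1.79979551e+02  2.25386396e-02 -7.59783562e+01]
wing 436 [0.57134324 0.11096934] 111.70262677734405
[-135, -134, -133, -132, -131, -130, -129, -16, -15, -14, -13, -12, -11, -10, 34, 35, 36, 37, 38, 39, 40, 41, 42, 43, 44, 45, 46, 47, 48, 49, 50, 51, 52, 53, 54, 55, 56, 57, 58, 59, 60, 61, 62, 63, 64, 65, 66, 149, 150, 151, 152, 153, 154, 155, 156, 157, 158, 159, 160, 161, 162, 163, 164, 165, 166, 167, 168, 169, 170, 171, 172, 173, 174, 175, 176, 177, 178, 179]
grip 0 [nan nan nan]
1143 [0.50791981 0.12140285 0.08088193] [0.07895602 0.08012512 0.08672212]
1211 [0.61486569 0.15513539 0.08063559] [0.07875079 0.07998594 0.08644146]<stdin>:7: RuntimeWarning: Mean of empty slice.
  ret = um.true_divide(
```

View pics/w18.png

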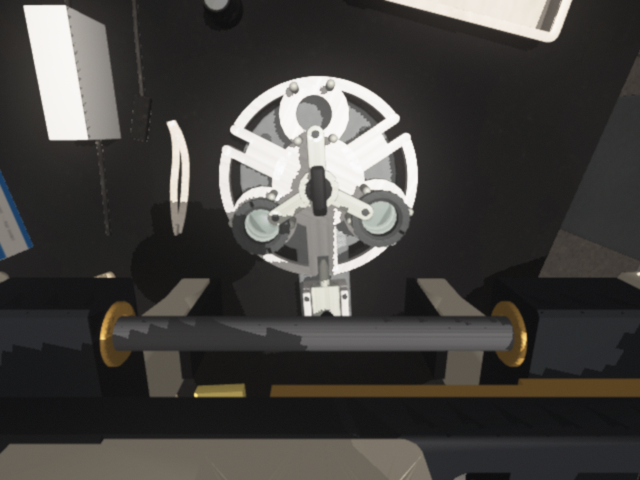

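The star's arms lie over both rings at (262,222) and (379,215) and over the empty cell at (314,113), and the bolt nose is in its notch at (325,265). I'll check the arm angle numerically.

Run:
```python
from h import *
W=np.load('w18.npy'); z=W[...,2]
for c in (np.array([.5708,.1078]),np.array([.5705,.1082])):
    d=np.hypot(W[...,0]-c[0],W[...,1]-c[1]); M=(z>.0835)&(z<.089)&(d>.03)&(d<.05)
    a=np.degrees(np.arctan2(W[...,1]-c[1],W[...,0]-c[0]))
    for t in (168.2,48.2,-71.8):
        e=(a-t+180)%360-180; k=M&(abs(e)<28); print(t,k.sum(),np.median(e[k]),np.percentile(e[k],[3,97]))
o=get_obs(); print(o['tool_pos'],o['orientation'],o['joint_pos'])
```

```text
168.2 358 0.04817163168078764 [-11.20942573  11.02764851]
48.2 355 -2.4098854055087315 [-13.51545622   8.74593103]
-71.8 408 1.0681918036969336 [-9.60380048 12.25803519]
168.2 356 0.514208108365267 [-10.65965487  11.67510911]
48.2 356 -3.16399915857383 [-14.5810014    7.99213459]
-71.8 409 1.3052483388132714 [-9.35028632 12.52894274]
[0.56998928 0.13190946 0.27488189] [ 1.79979551e+02  2.25386396e-02 -7.59783562e+01] [ 3.21495148e+01  1.11178049e+01 -8.42690319e+00 -2.94789460e-02
 -7.04677161e+01 -1.81180081e+01]
```

The star is fully closed (arms within 1° of the cells on average). Now to the bolt grip.

Call:
play_rows(deltas=[[-0.0107,0.0276,0,0,0,0.0476],[-0.0107,0.0276,0,0,0,0.0476],[-0.0107,0.0276,0,0,0,0.0476],[-0.0107,0.0276,0,0,0,0.0476],[-0.0107,0.0276,0,0,0,0.0476],[0,0,0,0,0,0.0476],[0,0,0,0,0,0.0476],[0,0,0,0,0,0.0476],[0,0,0,0,0,0.0476],[0,0,0,0,0,0.0476]], gripper=0.36)

```text
clock: 56.8
tool_pos: [0.5271, 0.2415, 0.2733]
orientation: [179.9, 0.2, 10.0]
force: [0.3, -0.4, 0.2]
opening: 0.0595
gripper_force: 0.0
```

Call:
play_rows(deltas=[[0,0,0,0,0,0.0476],[0,0,-0.05,0,0,0],[0,0,-0.05,0,0,0],[0,0,-0.05,0,0,0],[0,0,-0.05,0,0,0],[0,0,0,0,0,0],[0,0,0,0,0,0]])

```text
clock: 57.5
tool_pos: [0.5275, 0.2416, 0.1146]
orientation: [179.9, 0.1, 18.3]
force: [0.4, -0.1, 0.9]
opening: 0.0597
gripper_force: 0.0
```

Down 38 mm to z ≈ 0.0766, then close.

Call:
play_rows(deltas=[[0,0.0005,-0.025,0,0,0],[0,0.0005,-0.0225,0,0,0],[0,0,0,0,0,0],[0,0,0,0,0,0]])

```text
clock: 57.9
tool_pos: [0.5286, 0.2437, 0.0791]
orientation: [-180.0, -0.1, 18.3]
force: [0.2, 0.3, 0.6]
opening: 0.06
gripper_force: 0.0
```

Call:
play_rows(deltas=[[0,0,0,0,0,0],[0,0,0,0,0,0],[0,0,0,0,0,0],[0,0,0,0,0,0],[0,0,0,0,0,0],[0,0,0,0,0,0],[0,0,0,0,0,0],[0,0,0,0,0,0],[0,0,0,0,0,0]], gripper=-1)

```text
clock: 58.8
tool_pos: [0.5277, 0.2433, 0.0771]
orientation: [-180.0, -0.0, 18.3]
force: [-1.6, 1.4, 0.5]
opening: 0.0152
gripper_force: 30.0
```

Call:
play_rows(deltas=[[-0.00196,0.00593,0,0,0,0],[-0.00196,0.00593,0,0,0,0],[-0.00196,0.00593,0,0,0,0],[-0.00196,0.00593,0,0,0,0],[-0.00196,0.00593,0,0,0,0],[-0.0008,0.0024,0,0,0,0],[0,0,0,0,0,0],[0,0,0,0,0,0]])

```text
clock: 59.6
tool_pos: [0.5197, 0.2674, 0.077]
orientation: [179.9, 0.0, 18.3]
force: [8.1, -9.1, -1.7]
opening: 0.0153
gripper_force: 30.0
```

Call:
play_rows(deltas=[[-0.0004,0.0012,0,0,0,0],[0,0,0,0,0,0],[0,0,0,0,0,0]])

```text
clock: 59.9
tool_pos: [0.5196, 0.2675, 0.077]
orientation: [179.8, 0.1, 18.3]
force: [10.1, -13.5, -1.3]
opening: 0.015
gripper_force: 30.0
```

Call:
play_rows(deltas=[[0,0,0,0,0,0],[0,0,0,0,0,0],[0,0,0,0,0,0],[0,0,0,0,0,0],[0,0,0.03,0,0,0],[0,0,0.06,0,0,0],[0,0,0.06,0,0,0],[0,-0.03,0.06,0,0,0],[0,0,0,0,0,0],[0,0,0,0,0,0]], gripper=0.36)

```text
clock: 60.9
tool_pos: [0.519, 0.2477, 0.2433]
orientation: [-179.9, -0.2, 18.2]
force: [-0.8, -0.2, -1.1]
opening: 0.0598
gripper_force: 0.0
```

Run:
```python
from h import *
im,W,m=world('top'); cv2.imwrite('pics/top9.png',cv2.resize(im[200:318,185:440],None,fx=3,fy=3,interpolation=cv2.INTER_CUBIC))
print(get_obs()['tool_pos'],pix(m,(.5708,.1078,.048)))
```

```text
[0.51842957 0.24749226 0.24172348] (np.float64(256.0305318628549), np.float64(243.6439047579913))
```

View pics/top9.png

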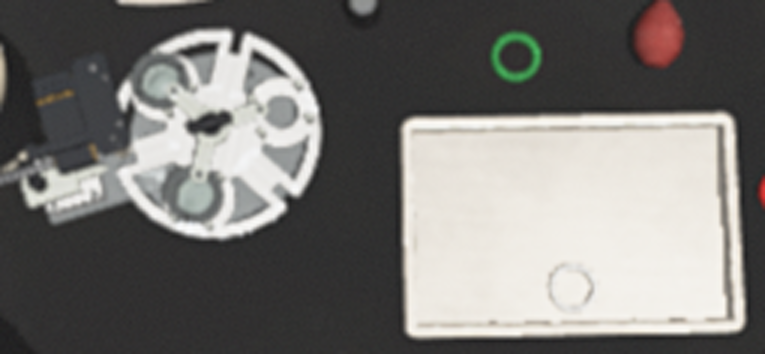

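The stacks sit in their cells at crop (162,80) and (195,195) with the star closed over them. The bolt is drawn back to its stop at about (40,183), and the spare spacer lies on the tray at (571,287). The robot is clear, so I'm handing in.

```bash
python3 -c "
from plant import *
print(close_job())"
```

```text
the job is handed in; nothing more can be done
None
```

I handed the job in at about 61 s of the 210 s allowed: both lens blanks are stacked to equal height in their own cells, the clamp star is closed to its stop, the bolt is drawn right back to its stop, and the spare thick spacer is still on the tray.

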